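# Load the curing bar and start the timer

## Robot

A 6-joint arm with a two-finger parallel gripper is mounted at the origin on the work surface. World frame = base frame: x ahead of the robot, y to its left, z up, the work surface at z = 0. Lengths are in m, angles in rad, forces in N, time in s.
With the tool pointing down it reaches from about 0.375 to 0.975 m from the base axis. Payload 3.8 kg.
Tool frame: the origin (TCP) lies at the very end of the fingers, on their centre line; the grasp point (between the pads) lies 19 mm behind it; z points along the fingers, x is the direction in which the jaws open and shut, and the axes are right-handed (so a half turn about z gives the same grasp; the last joint's range is limited). The gripper opens to 85 mm and grips with 20 to 120 N. Pads are 22 mm wide; open, the fingers measure 114 mm over their backs; the gripper's body (76 mm by 85 mm) begins 54 mm behind the grasp point. The pads swing forward as they close: fully open they stand 13 mm farther back than shut.
Start: joints at [-1.17, 0.264, 1.604, -0, 1.274, -0.037], TCP at [0.286, -0.611, 0.231] pointing down, gripper open.
Joint ranges: [-2.63, 2.63], [-0.94, 2.18], [0.31, 2.57], [-1.31, 4.45], [0, 2.66], [-2.55, 2.55]. Speed limits (rad/s): [2.57, 2.57, 3.14, 3.14, 3.14, 3.14].

## Interface

Orientations are given as a rotation vector (axis times angle).
In Python, from workcell import readout, imaging, order gives the robot as it stands.
- The arm moves only by the tool servo_tool, never from a script. Its argument "series" is a list of rows, each a list of 3 entries, a list of its own where there are three numbers: the shift along the tool's x, y, z normalised to -1 to 1, where 1 is 50 mm, then the turn, a rotation vector about the tool's x, y, z normalised to -1 to 1, where 1 is 0.1 rad, then the opening, from 0 (shut) to 1 (fully open). A call has 1 to 8 rows; each row shifts and turns the commanded pose from where the row before left it, along the tool's axes as they then stand; what a row does not reach is not made up. A row lasts 1/10 s, in which the tool goes at most 50 mm and 8.59 degrees, less where a joint would pass 70% of its speed; a pose out of reach is approached as far as the arm can. A call with a number of a shift or a turn outside -1 to 1 is refused whole. A call with a gripper value outside its range is refused whole. The fingers move at their own pace and stop on an object; "grip_force" is the grip in N (left out, the last holds). Time passes only in rows, so rows that do not move let the fingers close. It gives the time, the measured TCP pose, the force and the opening at its end, in the units of the state.
- readout.read_state(): the state, without advancing time (a new reading comes with each control period).
- imaging.read_camera(name): name is "side" or "top"; returns a dict with "image" (480x640x3 uint8, red, green, blue), "z_map" (480x640 float32, m along the optical axis (not along the pixel's ray), 0 where there is no reading), "vertical_fov" (degrees; the focal length in pixels is half the picture's height over the tangent of half this angle, whatever the lens; pixels are square), "cx", "cy" (the principal point, pixels), "k1" (the pictures are not rectified: a ray, as slopes to the right and down, at radius r is drawn at 1 + k1 r^2 times it, then the intrinsics apply), "R" (3x3) and "t" (3): a world point X has camera coordinates R X + t. Camera axes: x right, y down, z forward; pixel columns grow to the right and rows downward; lengths in m; the calibration is good to about 2 mm. A picture is of the moment at which its call begins.
- order.finish_job(): hands the job in, once; it reports no verdict.
The state is a dict: "time": time; "q": joint angles; "joint_vel": joint speeds; "joint_torque": joint torques, N m; "tool_pos": TCP position; "tcp_rot": TCP orientation; "wrist_force": force on the tool from outside, world axes, zero at the start; "torque": the same for the moment, N m; "width": opening from 0.0 (shut) to 1.0 (fully open).
Only numpy, scipy, OpenCV 4.12 (cv2) and the standard library are available. Lean on these libraries where they do the work, as an engineer would, in place of code of your own. Each camera call takes 0.05 s, during which the arm holds its last target. There are 200 camera calls.

## Task

Change the batch on the curing bar: first lift the cured black frame off the bar and stand it upright on the middle of the yellow mat, lengthwise, and slide the drip tray in by its fin until it sits centred under the bar and square with it; then drape every green and orange frame over the bar, legs either side, square to it, above the tray and not touching one another. When all hang, twist the timer's red knob clockwise to its stop and let it spring back. Leave the other black frame and all else where it is; at the end the frames must still hang and the tray must still be centred under them.

Things in the scene. Friction and masses are not known exactly. Their poses are not given: they have to be found in the camera images.
- green_a: mint green moulded headband frame, to be hung; a narrow arch on two feet. Origin midway between the feet, underside; x leg to leg (85 mm over all), y along the band (36 mm wide), z up. Legs 5 mm thick, 72 mm tall; crown of two 24 degree slopes; on its ridge an upright grip tab, 14 mm (x) by 26 mm (y), z = 92 to 126 mm; 50 to 80 g
- green_b: mint green moulded headband frame, to be hung; a narrow arch on two feet. Origin midway between the feet, underside; x leg to leg (85 mm over all), y along the band (36 mm wide), z up. Legs 5 mm thick, 72 mm tall; crown of two 24 degree slopes; on its ridge an upright grip tab, 14 mm (x) by 26 mm (y), z = 92 to 126 mm; 50 to 80 g
- green_c: mint green moulded headband frame, to be hung; a narrow arch on two feet. Origin midway between the feet, underside; x leg to leg (85 mm over all), y along the band (36 mm wide), z up. Legs 5 mm thick, 72 mm tall; crown of two 24 degree slopes; on its ridge an upright grip tab, 14 mm (x) by 26 mm (y), z = 92 to 126 mm; 50 to 80 g
- orange_a: orange moulded headband frame, to be hung; a narrow arch on two feet. Origin midway between the feet, underside; x leg to leg (85 mm over all), y along the band (36 mm wide), z up. Legs 5 mm thick, 72 mm tall; crown of two 24 degree slopes; on its ridge an upright grip tab, 14 mm (x) by 26 mm (y), z = 92 to 126 mm; 50 to 80 g
- orange_b: orange moulded headband frame, to be hung; a narrow arch on two feet. Origin midway between the feet, underside; x leg to leg (85 mm over all), y along the band (36 mm wide), z up. Legs 5 mm thick, 72 mm tall; crown of two 24 degree slopes; on its ridge an upright grip tab, 14 mm (x) by 26 mm (y), z = 92 to 126 mm; 50 to 80 g
- black_a: black frame, cured, hanging on the bar at first; a narrow arch on two feet. Origin midway between the feet, underside; x leg to leg (85 mm over all), y along the band (36 mm wide), z up. Legs 5 mm thick, 72 mm tall; crown of two 24 degree slopes; on its ridge an upright grip tab, 14 mm (x) by 26 mm (y), z = 92 to 126 mm; 50 to 80 g
- black_b: black frame on the white board: leave it; a narrow arch on two feet. Origin midway between the feet, underside; x leg to leg (85 mm over all), y along the band (36 mm wide), z up. Legs 5 mm thick, 72 mm tall; crown of two 24 degree slopes; on its ridge an upright grip tab, 14 mm (x) by 26 mm (y), z = 92 to 126 mm; 50 to 80 g
- green_a_saddle (a point): point on green_a inside the ridge of the crown (x = y = 0, z = 87 mm in its frame): rests about 9 mm above the bar's axis once hung
- green_b_saddle (a point): point on green_b inside the ridge of the crown (x = y = 0, z = 87 mm in its frame): rests about 9 mm above the bar's axis once hung
- green_c_saddle (a point): point on green_c inside the ridge of the crown (x = y = 0, z = 87 mm in its frame): rests about 9 mm above the bar's axis once hung
- orange_a_saddle (a point): point on orange_a inside the ridge of the crown (x = y = 0, z = 87 mm in its frame): rests about 9 mm above the bar's axis once hung
- orange_b_saddle (a point): point on orange_b inside the ridge of the crown (x = y = 0, z = 87 mm in its frame): rests about 9 mm above the bar's axis once hung
- mat: yellow mat, 140 (x) by 80 (y) by 3 mm, fixed to the table beyond the timer; origin under its centre
- station: fixed curing station: a steel bar, 16 mm in diameter, along its y, axis 165 mm above the table, between posts at y = +-195 mm (foot plates and black lamp heads outside y = +-187 mm). x points away from the robot; origin on the table below the bar's middle
- station_bar (a point): middle of the bar, on its axis; the same axes as the station
- tray: loose aluminium drip tray, 120 (x) by 310 (y) by 22 mm, 0.3 to 0.6 kg, flat on the table on the robot's side of the bar. Origin under the middle of the pan; x towards the bar. A 6 mm thick tongue towards the robot carries a blue upright fin to grip and slide it by, centred at x = -125 mm: 12 mm thick (y), 30 mm long (x), top at z = 46 mm
- timer: cure timer: cream box 80 x 80 x 60 mm, fixed; origin under its centre; on its top a red spring-return knob
- timer_knob (a joint): angle of the timer knob: 0 at rest, grows clockwise seen from above to its stop at 1.2 rad; a spring (0.05 N m at rest, 0.19 N m at the stop) turns it back to 0 when let go
- knob_grip (a point): on the knob's axis, 87 mm above the table, in the red grip bar, which is 46 mm long along this point's x, 14 mm thick along y, from 68 to 102 mm above the table; the point turns with the knob
- cup: clear plastic mixing cup, 72 mm across, 85 mm tall, bystander; origin under its centre
- jar: amber jar with white cap, 60 mm across, 75 mm tall, bystander; origin under its centre
- bottle: white bottle with blue cap, 66 mm across, 160 mm tall, bystander; origin under its centre
- spatula: black-handled spatula lying on the table at the right, bystander
- brush: brush lying on the table nearer the robot at the right, bystander
There are look-alikes about, which are no part of the job. What is shaped like the black_a but purple is not meant.

How it is judged:
On the way, in this order (a step that is already met when the one before it is completed fails the run):
1. the cured black frame stands on the mat (28 mm along, 22 mm across, 0.3 rad) and the drip tray lies flat, centred under the bar (22 mm across, 25 mm along, 0.13 rad) (x of tray in the frame of station between -0.022 and 0.022 m and y of tray in the frame of station between -0.025 and 0.025 m and angle between the y axis of tray and the y axis of station, either way round below 0.13 rad and height (world z) of tray below 0.006 m and x of black_a in the frame of mat between -0.028 and 0.028 m and y of black_a in the frame of mat between -0.022 and 0.022 m and angle between the x axis of black_a and the x axis of mat, either way round below 0.3 rad and angle between black_a's own z axis and vertical below 0.1 rad and height (world z) of black_a below 0.01 m), for 0.2 s.
2. every green and orange frame present hangs over the bar, apart from the others (x of green_a_saddle in the frame of station_bar between -0.012 and 0.012 m and y of green_a_saddle in the frame of station_bar between -0.135 and 0.135 m and z of green_a_saddle in the frame of station_bar between 0.003 and 0.015 m and angle between each of green_a, green_b, green_c, orange_a, orange_b's own z axis and vertical below 0.2 rad and angle between the y axis of each of green_a, green_b, green_c, orange_a, orange_b and the y axis of station, either way round below 0.25 rad and x of green_b_saddle in the frame of station_bar between -0.012 and 0.012 m and y of green_b_saddle in the frame of station_bar between -0.135 and 0.135 m and z of green_b_saddle in the frame of station_bar between 0.003 and 0.015 m and x of green_c_saddle in the frame of station_bar between -0.012 and 0.012 m and y of green_c_saddle in the frame of station_bar between -0.135 and 0.135 m and z of green_c_saddle in the frame of station_bar between 0.003 and 0.015 m and x of orange_a_saddle in the frame of station_bar between -0.012 and 0.012 m and y of orange_a_saddle in the frame of station_bar between -0.135 and 0.135 m and z of orange_a_saddle in the frame of station_bar between 0.003 and 0.015 m and x of orange_b_saddle in the frame of station_bar between -0.012 and 0.012 m and y of orange_b_saddle in the frame of station_bar between -0.135 and 0.135 m and z of orange_b_saddle in the frame of station_bar between 0.003 and 0.015 m and contact force between green_a and green_b below 0.02 N and contact force between each of green_a, green_b and green_c below 0.02 N and contact force between each of green_a, green_b, green_c and orange_a below 0.02 N and contact force between each of green_a, green_b, green_c, orange_a and orange_b below 0.02 N), for 0.3 s.
3. the timer knob is twisted to its stop (above 1.12 rad) (value of joint timer_knob above 1.12 rad), for 0.1 s.
4. the knob is let go and has sprung back (below 0.08 rad) (value of joint timer_knob below 0.08 rad and contact force between the fingers and timer below 0.1 N), for 0.2 s.
At the end, for the whole second after the job is handed in: Green and orange frames hang still on the bar (12 mm across it, 135 mm of its middle, upright 0.2, square 0.25 rad), none touching; tray flat, centred under it (22 mm across, 25 along, 0.13 rad); cured frame upright on mat (28 mm along, 22 across, 0.3 rad); knob under 0.08 rad (all of step 1 and all of step 2 and linear speed of each of green_a, green_b, green_c, orange_a, orange_b below 0.05 m/s and linear speed of tray below 0.02 m/s and value of joint timer_knob below 0.08 rad).
It fails at once if the black frame on the board is moved more than 30 mm or tipped over (distance of black_b from where it was at the start of the episode above 0.03 m or angle between black_b's own z axis and vertical above 0.5 rad).
It fails at once if the cup, jar, bottle, spatula or brush is moved more than 30 mm, or a vessel tipped over (distance of any of cup, jar, bottle, spatula, brush from where it was at the start of the episode above 0.03 m or angle between any of cup, jar, bottle's own z axis and vertical above 0.5 rad).
Of green_a, green_b, green_c, orange_a, orange_b only 3 to 5 are there at a start; the rules pass over those that are not, and their reading is None.
At some moment in a run one of tray may be knocked a few centimetres aside while the robot is not near it.
It also fails if it takes over 210 s, if anything falls off the work surface, if the arm or the gripper's body presses on something with over 40 N, if the wrist force passes 120 N, or if a joint passes its speed limit or range.

## Working session

There is one attempt and no reset: what is moved stays moved. The work goes in short steps, Python scripts to look and compute and a tool call to move; the robot and the scene stay as the last step left them, time stands still between calls to the robot, and variables do not carry over. Pictures are saved under pics/ and viewed, about 12 in all and at most 16, crops included, and the job is handed in when it is done.

Besides the shell and the picture viewer there is one more tool, called as name(argument=value, ...), one argument or row to a line, values as JSON. servo_tool: Moves the arm, as the interface text tells. Its arguments: {"type":"object","properties":{"series":{"type":"array","items":{"type":"array"}},"grip_force":{"type":"number"}},"required":["series"]}

```bash
ls; mkdir -p pics; cat > h.py <<'E'
import numpy as np, cv2
from workcell import readout, imaging, order
def shot(n):
    c=imaging.read_camera(n); np.savez('%s.npz'%n,**c); return c
def load(n): 
    d=np.load('%s.npz'%n); return {k:d[k] for k in d}
def K(c):
    f=240/np.tan(np.radians(float(c['vertical_fov']))/2)
    return f,float(c['cx']),float(c['cy']),float(c['k1'])
def cloud(c):
    f,cx,cy,k1=K(c); v,u=np.mgrid[0:480,0:640].astype(float)
    xd=(u-cx)/f; yd=(v-cy)/f; x,y=xd.copy(),yd.copy()
    for _ in range(20):
        s=1+k1*(x*x+y*y); x=xd/s; y=yd/s
    z=c['z_map']; P=np.stack([x*z,y*z,z],-1)
    W=(P-c['t'])@c['R']; W[z==0]=np.nan; return W
def proj(c,X):
    f,cx,cy,k1=K(c); p=np.atleast_2d(X)@c['R'].T+c['t']; x=p[:,0]/p[:,2];y=p[:,1]/p[:,2]
    s=1+k1*(x*x+y*y); return np.stack([cx+f*s*x,cy+f*s*y],-1)
def save(c,name,crop=None,k=1):
    im=c['image'][:,:,::-1]
    if crop: a,b,w,h=crop; im=im[b:b+h,a:a+w]
    cv2.imwrite('pics/'+name,cv2.resize(im,None,fx=k,fy=k,interpolation=cv2.INTER_CUBIC))
E
python3 - <<'E'
from h import *
for n in('top','side'):
    c=shot(n); save(c,n+'0.png',k=1.25); print(n,K(c),np.round(-c['R'].T@c['t'],3),np.round(c['R'],2).tolist())
s=readout.read_state(); print(s)
E
```

```text
pics
top (np.float64(438.4044342955803), 323.4950994558407, 237.59335092976593, -0.10267559605108702) [0.356 0.101 1.233] [[0.0, -1.0, -0.0], [-0.98, -0.0, -0.19], [0.19, 0.0, -0.98]]
side (np.float64(462.5844210630408), 306.8462630053416, 233.7160909244324, -0.02072309260248693) [0.035 0.836 0.883] [[-0.81, -0.59, 0.02], [-0.38, 0.51, -0.77], [0.45, -0.63, -0.63]]
{'time': 0.1, 'q': array([-1.16989759e+00,  2.64685871e-01,  1.60525748e+00,  1.68044539e-05,
        1.27368525e+00, -3.69308487e-02]), 'joint_vel': array([ 0.00115029,  0.00065918, -0.00458616,  0.00077921,  0.00050512,
       -0.0005881 ]), 'joint_torque': array([ 1.24863277e-04, -5.16708827e+01, -3.68589914e+01, -2.41230300e-04,
        6.23843705e-03, -1.43152783e-05]), 'tool_pos': array([ 0.28590819, -0.61072539,  0.23007026]), 'tcp_rot': array([-2.64986423e+00,  1.68537129e+00,  2.61798903e-03]), 'wrist_force': array([0.4864892 , 0.65266488, 0.48258669]), 'torque': array([ 0.03210466, -0.04248819,  0.02157135]), 'width': 0.997009705472231}
```

View pics/top0.png

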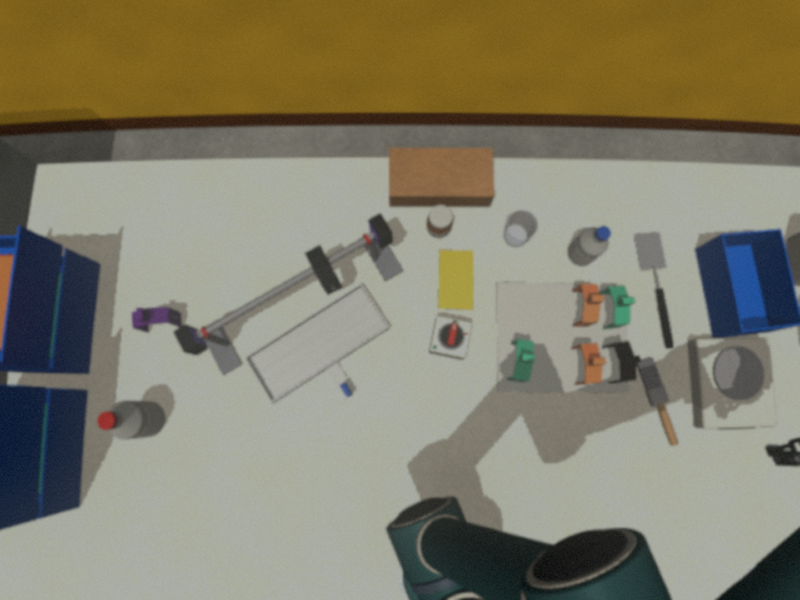

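View pics/side0.png

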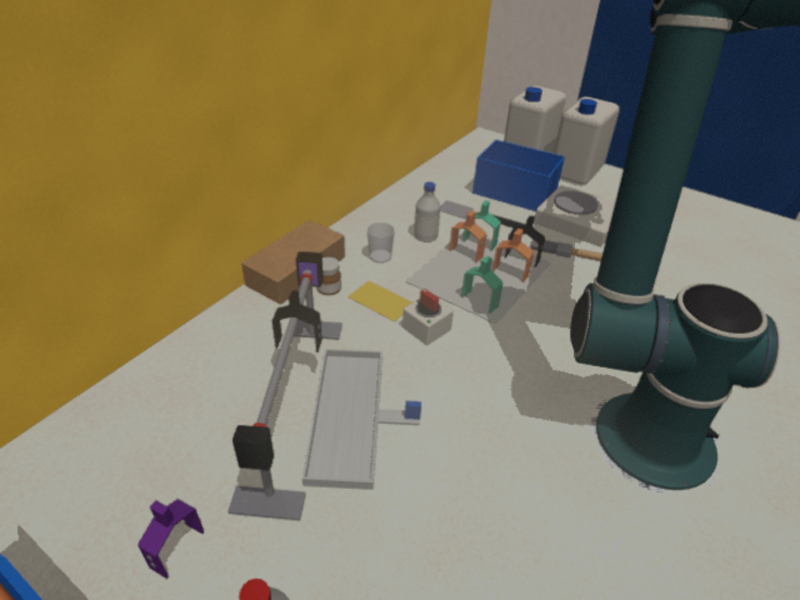

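The top view (1.25x) shows these, in view pixels:
- **To be hung:** green at (525,358) and (620,303), orange at (590,303) and (592,360).
- **black_b:** on the board at (625,360).
- **black_a:** on the bar at (322,268).
- **Purple look-alike:** (155,318), lying on the table. Ignore it.
- **Fixtures:** tray at (318,342) with its fin at (347,388), mat at (455,280), knob at (452,335).

Next I measure positions.

```bash
cat > meas.py <<'E'
from h import *
from scipy import ndimage as nd
def rect(P):
    (cx,cy),(w,h),a=cv2.minAreaRect((P[:,:2]*1000).astype(np.float32))
    if w<h: w,h,a=h,w,a+90
    a=(a+90)%180-90
    return 'c=(%.1f,%.1f) %.0fx%.0f longdir=%.1fdeg z[%.0f..%.0f] n=%d'%(cx,cy,w,h,a,*(1000*np.percentile(P[:,2],[3,97])),len(P))
def report(c,what):
    W=cloud(c); hsv=cv2.cvtColor(c['image'],cv2.COLOR_RGB2HSV); H,S,V=[hsv[...,i].astype(int) for i in range(3)]; z=W[...,2]
    ok=np.isfinite(z)&(W[...,0]>.25)&(W[...,0]<1.05)&(abs(W[...,1])<.9)
    m={'green':(H>60)&(H<95)&(S>70)&(z>.05)&(z<.3),'orange':(H<16)&(S>100)&(V>90)&(z>.06)&(z<.3),
       'black':(V<75)&(S<110)&(z>.07)&(z<.26),'yellow':(H>18)&(H<34)&(S>110)&(z<.02),
       'fin':(H>100)&(H<130)&(S>90)&(z>.015)&(z<.06)&(W[...,1]>-.05),'red':((H<8)|(H>172))&(S>120)&(z>.06)&(z<.12)&(abs(W[...,1])<.15)}
    for k in what:
        M=m[k]&ok; L,n=nd.label(M,np.ones((3,3)))
        for i in range(1,n+1):
            q=L==i
            if q.sum()<12: continue
            r,cc=np.where(q); P=W[q]; t=P[P[:,2]>np.percentile(P[:,2],98)-.016]
            print(k,'px(%d,%d)'%(cc.mean(),r.mean()),rect(P)); 
            if k in('green','orange','black'): print('     tab',rect(t), 'mean',np.round(t.mean(0)*1000,1))
E
python3 - <<'E'
from meas import *
for n in('top','side'):
    print(n); report(load(n),['green','orange','black','yellow','fin','red'])
c=load('top'); W=cloud(c)
def at(u,v):
    P=W[v-1:v+2,u-1:u+2].reshape(-1,3); return np.round(np.nanmedian(P,0)*1000,1)
# tray corners, bar pts, board, box, view px /1.25
for n,p in dict(tray_l=(250,360),tray_t=(363,288),tray_r=(388,325),tray_b=(275,400),bar1=(240,312),bar2=(280,289),bar3=(300,277),bar4=(350,250),board=(540,300),table=(400,450),pan=(318,345)).items():
    print(n,at(round(p[0]/1.25),round(p[1]/1.25)))
E
```

```text
top
green px(46,228) c=(608.2,867.4) 68x50 longdir=85.0deg z[60..161] n=23
     tab c=(592.1,836.4) 23x3 longdir=-5.2deg z[156..163] n=5 mean [593.2 835.9 159. ]
green px(496,243) c=(567.3,-361.9) 85x37 longdir=3.4deg z[76..131] n=406
     tab c=(567.3,-360.2) 24x13 longdir=-89.1deg z[117..133] n=60 mean [ 567.1 -358.9  127.3]
green px(43,252) c=(533.9,865.9) 72x17 longdir=75.7deg z[62..166] n=12
     tab c=(526.5,833.8) 15x6 longdir=-18.4deg z[155..166] n=7 mean [526.9 834.5 160.3]
green px(41,271) c=(482.7,868.9) 66x28 longdir=79.6deg z[60..160] n=14
     tab c=(479.0,838.6) 23x5 longdir=-10.4deg z[153..161] n=5 mean [480.2 837.9 156.4]
green px(418,287) c=(449.9,-145.5) 85x35 longdir=-10.1deg z[77..131] n=404
     tab c=(449.8,-144.4) 26x14 longdir=81.3deg z[117..133] n=65 mean [ 449.5 -143.3  128.8]
green px(35,333) c=(316.7,865.7) 71x35 longdir=-86.1deg z[61..166] n=22
     tab c=(320.4,834.9) 33x5 longdir=-4.4deg z[157..166] n=11 mean [321.4 834.4 161.4]
orange px(352,137) c=(878.0,21.5) 234x121 longdir=89.4deg z[65..74] n=3043
     tab c=(878.0,21.5) 234x121 longdir=89.4deg z[
[... 5551 characters left out ...]
.0deg z[187..202] n=476 mean [475.8 530.6 198.1]
black px(5,472) c=(564.8,850.3) 46x0 longdir=-0.0deg z[160..196] n=14
     tab c=(550.6,850.2) 18x0 longdir=0.0deg z[181..197] n=6 mean [550.2 850.1 188.7]
yellow px(303,240) c=(642.8,-13.2) 138x80 longdir=-2.1deg z[1..7] n=745
fin px(330,323) c=(388.5,232.6) 26x9 longdir=35.9deg z[42..49] n=38
red px(344,237) c=(500.7,5.4) 43x12 longdir=-14.7deg z[86..105] n=57
tray_l [453.7 452.7   4.3]
tray_t [617.7 199.5  19.5]
tray_r [531.3 142.3  21.7]
tray_b [364.9 390.1  17.5]
bar1 [534.1 430.  172.5]
bar2 [581.8 351.8 173.1]
bar3 [605.1 313.1 170.3]
bar4 [662.4 213.9 170.3]
board [ 591.6 -205.9    5.4]
table [258.1 114.1   1.2]
pan [488.4 301.    4. ]
```

```bash
cat > plan.py <<'E'
import json,sys,numpy as np
from scipy.spatial.transform import Rotation as Ro
from workcell import readout
C=np.array([590.5,340.]); YS=np.radians(30.8); SX=np.array([np.cos(YS),np.sin(YS)]); SY=np.array([-SX[1],SX[0]])
def st(x,y): return C+x*SX+y*SY      # station -> world mm
def plan(way,start=None):
    """way: (x,y,z mm, yaw deg or None, opening, rows min) ; (None..) -> hold rows"""
    s=readout.read_state(); p=np.array(s['tool_pos']); R=Ro.from_rotvec(s['tcp_rot'])
    print('at',np.round(p*1000,1),'yaw %.1f'%np.degrees(np.arctan2(*R.as_matrix()[1::-1,0])),'t',round(s['time'],1),'w',round(s['width'],2))
    rows=[]
    for x,y,z,yaw,op,nmin in way:
        q=np.array([x,y,z])/1000; w=np.radians(yaw)
        T=Ro.from_matrix(np.array([[np.cos(w),np.sin(w),0],[np.sin(w),-np.cos(w),0],[0,0,-1]]).T) if 0 else Ro.from_matrix(np.array([[np.cos(w),np.sin(w),0],[np.sin(w),-np.cos(w),0],[0,0,-1.]]))
        rv=(R.inv()*T).as_rotvec(); d=q-p
        n=max(nmin,int(np.ceil(np.linalg.norm(d)/.048)),int(np.ceil(np.abs(rv).max()/.097)))
        for i in range(n):
            # remaining recomputed each row so rounding does not add up
            k=n-i; sh=np.round(R.inv().apply((q-p)/k)/.05,2); tu=np.round((R.inv()*T).as_rotvec()/k/.1,2)
            p=p+R.apply(sh*.05); R=R*Ro.from_rotvec(tu*.1)
            rows.append([(sh+0.).tolist(),(tu+0.).tolist(),op])
        
    for i in range(0,len(rows),8): print(json.dumps(rows[i:i+8]).replace(' ',''))
E
python3 - <<'E'
from plan import *
plan([(540,0,300,0,.6,1),(632.3,272.5,300,30.8,.6,1),(632.3,272.5,184,30.8,.6,5)])
E
```

```text
at [ 285.9 -610.7  230.1] yaw -64.9 t 0.1 w 1.0
[[[-0.64,-0.7,-0.1],[0.0,0.0,-0.81],0.6],[[-0.58,-0.75,-0.1],[0.0,0.0,-0.81],0.6],[[-0.52,-0.79,-0.1],[0.0,0.0,-0.81],0.6],[[-0.45,-0.83,-0.1],[0.0,0.0,-0.81],0.6],[[-0.38,-0.86,-0.1],[0.0,0.0,-0.81],0.6],[[-0.31,-0.89,-0.1],[0.0,0.0,-0.81],0.6],[[-0.24,-0.92,-0.1],[0.0,0.0,-0.81],0.6],[[-0.16,-0.93,-0.1],[0.0,0.0,-0.81],0.6]]
[[[-0.08,-0.94,-0.1],[0.0,0.0,-0.81],0.6],[[-0.01,-0.94,-0.1],[0.0,0.0,-0.81],0.6],[[0.07,-0.94,-0.09],[0.0,0.0,-0.81],0.6],[[0.14,-0.94,-0.1],[-0.01,0.0,-0.81],0.6],[[0.22,-0.92,-0.1],[0.0,0.01,-0.8],0.6],[[0.3,-0.9,-0.09],[-0.01,0.0,-0.81],0.6],[[0.31,-0.91,0.0],[0.0,0.0,-0.9],0.6],[[0.39,-0.88,0.0],[0.0,0.0,-0.9],0.6]]
[[[0.46,-0.84,0.0],[0.0,0.0,-0.89],0.6],[[0.54,-0.79,0.0],[0.0,0.0,-0.9],0.6],[[0.6,-0.74,0.0],[0.0,0.0,-0.89],0.6],[[0.67,-0.69,0.0],[0.0,0.0,-0.9],0.6],[[0.0,0.0,0.46],[0.0,0.0,0.0],0.6],[[0.0,0.0,0.46],[0.0,0.0,0.0],0.6],[[0.0,0.0,0.47],[0.0,0.0,0.0],0.6],[[0.0,0.0,0.46],[0.0,0.0,0.0],0.6]]
[[[0.0,0.0,0.47],[0.0,0.0,0.0],0.6]]
```

servo_tool(
  series=[
    [[-0.64,-0.7,-0.1],[0.0,0.0,-0.81],0.6],
    [[-0.58,-0.75,-0.1],[0.0,0.0,-0.81],0.6],
    [[-0.52,-0.79,-0.1],[0.0,0.0,-0.81],0.6],
    [[-0.45,-0.83,-0.1],[0.0,0.0,-0.81],0.6],
    [[-0.38,-0.86,-0.1],[0.0,0.0,-0.81],0.6],
    [[-0.31,-0.89,-0.1],[0.0,0.0,-0.81],0.6],
    [[-0.24,-0.92,-0.1],[0.0,0.0,-0.81],0.6],
    [[-0.16,-0.93,-0.1],[0.0,0.0,-0.81],0.6],
  ],
  grip_force=40,
)

```text
time: 0.9
tool_pos: [0.4309, -0.2599, 0.2711]
tcp_rot: [-3.051, 0.75, 0.001]
wrist_force: [0.5, -0.1, -0.2]
width: 0.602
```

servo_tool(
  series=[
    [[-0.08,-0.94,-0.1],[0.0,0.0,-0.81],0.6],
    [[-0.01,-0.94,-0.1],[0.0,0.0,-0.81],0.6],
    [[0.07,-0.94,-0.09],[0.0,0.0,-0.81],0.6],
    [[0.14,-0.94,-0.1],[-0.01,0.0,-0.81],0.6],
    [[0.22,-0.92,-0.1],[0.0,0.01,-0.8],0.6],
    [[0.3,-0.9,-0.09],[-0.01,0.0,-0.81],0.6],
    [[0.31,-0.91,0.0],[0.0,0.0,-0.9],0.6],
    [[0.39,-0.88,0.0],[0.0,0.0,-0.9],0.6],
  ],
)

```text
time: 1.7
tool_pos: [0.5716, 0.0927, 0.2998]
tcp_rot: [3.126, 0.288, 0.001]
wrist_force: [0.8, -0.6, -0.7]
width: 0.599
```

servo_tool(
  series=[
    [[0.46,-0.84,0.0],[0.0,0.0,-0.89],0.6],
    [[0.54,-0.79,0.0],[0.0,0.0,-0.9],0.6],
    [[0.6,-0.74,0.0],[0.0,0.0,-0.89],0.6],
    [[0.67,-0.69,0.0],[0.0,0.0,-0.9],0.6],
    [[0,0,0],[0,0,0],0.6],
    [[0,0,0],[0,0,0],0.6],
  ],
)

```text
time: 2.3
tool_pos: [0.6318, 0.2732, 0.2981]
tcp_rot: [3.025, 0.837, -0.004]
wrist_force: [0.0, -0.8, -0.8]
width: 0.598
```

```bash
python3 - <<'E'
from plan import *
g=(632.3,272.5)
plan([(*g,184,30.8,.6,6),(*g,184,30.8,0,6),(*g,330,30.8,0,4),(642.5,-12.7,330,-2,0,1),(642.5,-12.7,135,-2,0,5),(642.5,-12.7,101.5,-2,0,3),(642.5,-12.7,101.5,-2,.6,4),(642.5,-12.7,190,-2,.6,2)])
E
```

```text
at [631.8 273.2 298.1] yaw 30.9 t 2.3 w 0.6
[[[0.0,0.0,0.38],[0.0,0.01,0.0],0.6],[[0.0,0.0,0.38],[0.0,0.0,0.0],0.6],[[0.0,0.0,0.38],[0.01,0.01,0.01],0.6],[[0.0,0.0,0.38],[0.0,0.0,0.0],0.6],[[0.0,0.01,0.38],[0.01,0.01,0.01],0.6],[[0.0,0.0,0.38],[0.0,0.0,0.0],0.6],[[0.0,0.0,0.0],[0.0,0.0,0.0],0],[[0.0,0.0,0.0],[0.0,0.0,0.0],0]]
[[[0.0,0.0,0.0],[0.0,0.0,0.0],0],[[0.0,0.0,0.0],[0.0,0.0,0.0],0],[[0.0,0.0,0.0],[0.0,0.0,0.0],0],[[0.0,0.0,0.0],[0.0,0.0,0.0],0],[[0.0,0.0,-0.73],[0.0,0.0,0.0],0],[[0.0,0.0,-0.73],[0.0,0.0,0.0],0],[[0.0,0.0,-0.73],[0.0,0.0,0.0],0],[[0.0,0.0,-0.73],[0.0,0.0,0.0],0]]
[[[-0.46,0.83,0.0],[0.0,0.0,0.95],0],[[-0.38,0.87,0.0],[0.0,0.0,0.96],0],[[-0.29,0.91,0.0],[0.0,0.0,0.95],0],[[-0.2,0.93,0.0],[0.0,0.0,0.96],0],[[-0.11,0.95,0.0],[0.0,0.0,0.95],0],[[-0.02,0.95,0.0],[0.0,0.0,0.96],0],[[0.0,0.0,0.78],[0.0,0.0,0.0],0],[[0.0,0.0,0.78],[0.0,0.0,0.0],0]]
[[[0.0,0.0,0.78],[0.0,0.0,0.0],0],[[0.0,0.0,0.78],[0.0,0.0,0.0],0],[[0.0,0.0,0.78],[0.0,0.0,0.0],0],[[0.0,0.0,0.22],[0.0,0.0,0.0],0],[[0.0,0.0,0.23],[0.0,0.0,0.0],0],[[0.0,0.0,0.22],[0.0,0.0,0.0],0],[[0.0,0.0,0.0],[0.0,0.0,0.0],0.6],[[0.0,0.0,0.0],[0.0,0.0,0.0],0.6]]
[[[0.0,0.0,0.0],[0.0,0.0,0.0],0.6],[[0.0,0.0,0.0],[0.0,0.0,0.0],0.6],[[0.0,0.0,-0.88],[0.0,0.0,0.0],0.6],[[0.0,0.0,-0.89],[0.0,0.0,0.0],0.6]]
```

servo_tool(
  series=[
    [[0,0,0.38],[0,0,0],0.6],
    [[0,0,0.38],[0,0,0],0.6],
    [[0,0,0.38],[0,0,0],0.6],
    [[0,0,0.38],[0,0,0],0.6],
    [[0,0,0.38],[0,0.02,0],0.6],
    [[0,0,0.38],[0.02,0,0],0.6],
    [[0,0,0],[0,0,0],0],
    [[0,0,0],[0,0,0],0],
  ],
)

```text
time: 3.1
tool_pos: [0.6321, 0.2705, 0.1857]
tcp_rot: [3.029, 0.832, 0.001]
wrist_force: [-0.8, -0.1, 0.8]
width: 0.267
```

servo_tool(
  series=[
    [[0,0,0],[0,0,0],0],
    [[0,0,0],[0,0,0],0],
    [[0,0,0],[0,0,0],0],
    [[0,0,0],[0,0,0],0],
    [[0,0,-0.73],[0,0,0],0],
    [[0,0,-0.73],[0,0,0],0],
    [[0,0,-0.73],[0,0,0],0],
    [[0,0,-0.73],[0,0,0],0],
  ],
)

```text
time: 3.9
tool_pos: [0.632, 0.2719, 0.3331]
tcp_rot: [-3.028, -0.835, -0.002]
wrist_force: [1.5, -0.8, -0.5]
width: 0.16
```

servo_tool(
  series=[
    [[-0.46,0.83,0],[0,0,0.95],0],
    [[-0.38,0.87,0],[0,0,0.96],0],
    [[-0.29,0.91,0],[0,0,0.95],0],
    [[-0.2,0.93,0],[0,0,0.96],0],
    [[-0.11,0.95,0],[0,0,0.95],0],
    [[-0.02,0.95,0],[0,0,0.96],0],
    [[0,0,0],[0,0,0],0],
    [[0,0,0],[0,0,0],0],
  ],
)

```text
time: 4.7
tool_pos: [0.6427, -0.0147, 0.3315]
tcp_rot: [-3.14, 0.058, -0.002]
wrist_force: [0.9, 1.4, -0.7]
width: 0.158
```

```bash
python3 - <<'E'
from plan import *
from meas import *
for n in('top','side'): print(n); report(shot(n),['black'])
plan([(642.5,-12.7,135,-2,0,5),(642.5,-12.7,101.5,-2,0,3),(642.5,-12.7,101.5,-2,.6,4),(642.5,-12.7,190,-2,.6,2)])
E
```

```text
top
black px(305,184) c=(701.1,152.9) 46x26 longdir=29.6deg z[150..204] n=230
     tab c=(701.1,152.9) 46x26 longdir=29.6deg z[194..204] n=183 mean [699.7 151.7 199.7]
black px(116,251) c=(540.2,657.2) 22x3 longdir=5.9deg z[96..117] n=27
     tab c=(539.0,657.2) 20x3 longdir=5.2deg z[102..117] n=20 mean [539.6 657.  109.7]
black px(150,272) c=(480.8,526.3) 49x25 longdir=31.8deg z[154..204] n=240
     tab c=(481.0,526.4) 48x25 longdir=31.8deg z[192..204] n=192 mean [478.5 524.6 200. ]
black px(355,265) c=(508.1,19.7) 19x10 longdir=-16.2deg z[70..74] n=15
     tab c=(508.1,19.7) 19x10 longdir=-16.2deg z[70..74] n=15 mean [509.   18.5  71.8]
black px(500,288) c=(446.3,-365.2) 78x37 longdir=8.6deg z[78..130] n=351
     tab c=(444.0,-362.9) 21x13 longdir=87.0deg z[117..132] n=50 mean [ 444.4 -360.6  127.5]
side
black px(293,164) c=(682.9,-13.6) 32x5 longdir=87.9deg z[235..259] n=65
     tab c=(683.2,-13.5) 32x4 longdir=87.8deg z[243..259] n=42 mean [682.5 -12.5 251.2]
black px(317,174) c=(602.3,-10.4) 35x5 longdir=88.6deg z[234..260] n=66
     tab c=(602.0,-10.4) 36x4 longdir=-88.8deg z[2
[... 673 characters left out ...]
 530.6 198. ]
black px(5,472) c=(564.5,850.2) 45x0 longdir=0.0deg z[160..194] n=14
     tab c=(551.8,850.1) 19x0 longdir=-0.0deg z[180..194] n=6 mean [550.8 850.2 187.8]
at [642.8 -12.7 331.6] yaw -2.0 t 4.8 w 0.15
[[[0.0,0.0,0.79],[0.0,0.0,0.0],0],[[0.0,0.0,0.79],[0.0,0.0,0.0],0],[[0.0,0.0,0.78],[0.0,0.0,0.0],0],[[-0.01,0.0,0.79],[-0.01,-0.01,0.0],0],[[0.0,0.01,0.78],[0.0,0.0,0.01],0],[[0.0,0.0,0.22],[0.0,0.0,0.0],0],[[0.0,0.0,0.23],[0.0,0.0,0.0],0],[[0.0,0.0,0.22],[0.0,0.0,0.0],0]]
[[[0.0,0.0,0.0],[0.0,0.0,0.0],0.6],[[0.0,0.0,0.0],[0.0,0.0,0.0],0.6],[[0.0,0.0,0.0],[0.0,0.0,0.0],0.6],[[0.0,0.0,0.0],[0.0,0.0,0.0],0.6],[[0.0,0.0,-0.88],[0.0,0.0,0.0],0.6],[[0.0,-0.01,-0.89],[0.0,0.0,0.0],0.6]]
```

servo_tool(
  series=[
    [[0,0,0.79],[0,0,0],0],
    [[0,0,0.79],[0,0,0],0],
    [[0,0,0.78],[0,0,0],0],
    [[0,0,0.79],[0,0,0],0],
    [[0,0,0.78],[0,0,0],0],
    [[0,0,0.22],[0,0,0],0],
    [[0,0,0.23],[0,0,0],0],
    [[0,0,0.2],[0,0,0],0],
  ],
)

```text
time: 5.6
tool_pos: [0.6447, -0.0126, 0.1037]
tcp_rot: [-3.14, 0.053, -0.007]
wrist_force: [0.1, -0.0, -0.2]
width: 0.155
```

servo_tool(
  series=[
    [[0,0,0.02],[0,0,0],0],
    [[0,0,0],[0,0,0],0.6],
    [[0,0,0],[0,0,0],0.6],
    [[0,0,0],[0,0,0],0.6],
    [[0,0,0],[0,0,0],0.6],
    [[0,0,-0.88],[0,0,0],0.6],
    [[0,0,-0.89],[0,0,0],0.6],
    [[0,0,-0.6],[0,0,0],0.6],
  ],
)

```text
time: 6.4
tool_pos: [0.644, -0.0136, 0.2235]
tcp_rot: [-3.141, 0.055, -0.008]
wrist_force: [1.0, -0.9, -0.0]
width: 0.601
```

```bash
python3 - <<'E'
from plan import *
from meas import *
report(shot('side'),['black','fin']); report(shot('top'),['fin'])
f=(388.8,231.5); e=st(-125,0); print(e)
plan([(500,150,200,-40,.7,1),(*f,100,-57,.7,1),(*f,14,-57,.7,5),(*f,14,-57,0,6)])
E
```

```text
black px(296,166) c=(671.8,-13.1) 24x8 longdir=79.8deg z[232..258] n=55
     tab c=(671.6,-11.7) 21x7 longdir=73.8deg z[243..258] n=34 mean [671.7 -10.9 250.7]
black px(315,173) c=(609.5,-10.5) 16x11 longdir=-84.5deg z[236..259] n=44
     tab c=(609.1,-10.8) 15x10 longdir=-84.5deg z[246..260] n=29 mean [608.6  -8.7 252.2]
black px(424,184) c=(445.6,-364.6) 82x38 longdir=7.9deg z[75..132] n=187
     tab c=(445.1,-362.4) 22x12 longdir=-85.2deg z[118..134] n=31 mean [ 444.4 -360.8  126.7]
black px(248,211) c=(702.1,157.0) 49x31 longdir=33.0deg z[136..203] n=267
     tab c=(702.6,155.2) 47x28 longdir=31.6deg z[190..203] n=162 mean [700.4 156.8 199. ]
black px(305,217) c=(643.0,-11.5) 82x39 longdir=-2.8deg z[73..130] n=301
     tab c=(642.9,-8.8) 26x12 longdir=76.7deg z[115..132] n=48 mean [643.   -7.8 124.8]
black px(339,246) c=(504.0,19.3) 40x20 longdir=-7.2deg z[70..73] n=30
     tab c=(504.0,19.3) 40x20 longdir=-7.2deg z[70..73] n=30 mean [506.1  17.2  71.5]
black px(202,358) c=(479.8,525.6) 49x37 longdir=28.8deg z[134..202] n=996
     tab c=(478.5,528.4) 49x30 longdir=28.7deg z[188..
[... 668 characters left out ...]
7],[[-0.55,-0.31,0.08],[0.0,-0.02,0.95],0.7],[[-0.57,-0.26,0.08],[-0.01,-0.02,0.94],0.7],[[-0.59,-0.21,0.08],[0.0,-0.01,0.95],0.7],[[-0.61,-0.15,0.07],[-0.01,-0.02,0.94],0.7],[[-0.69,0.05,0.5],[0.0,0.0,0.74],0.7]]
[[[-0.68,0.09,0.5],[0.0,0.0,0.74],0.7],[[-0.68,0.15,0.5],[0.0,0.0,0.74],0.7],[[-0.66,0.19,0.5],[0.01,0.0,0.75],0.7],[[0.0,0.0,0.34],[0.0,0.0,0.0],0.7],[[0.0,0.0,0.35],[0.0,0.0,0.0],0.7],[[0.0,0.0,0.34],[0.0,0.0,0.0],0.7],[[0.0,0.0,0.35],[0.0,0.0,0.0],0.7],[[0.0,0.01,0.34],[0.0,0.0,0.0],0.7]]
[[[0.0,0.0,0.0],[0.0,0.0,0.0],0],[[0.0,0.0,0.0],[0.0,0.0,0.0],0],[[0.0,0.0,0.0],[0.0,0.0,0.0],0],[[0.0,0.0,0.0],[0.0,0.0,0.0],0],[[0.0,0.0,0.0],[0.0,0.0,0.0],0],[[0.0,0.0,0.0],[0.0,0.0,0.0],0]]
```

servo_tool(
  series=[
    [[-0.44,-0.45,0.07],[-0.01,-0.02,0.95],0.7],
    [[-0.48,-0.41,0.07],[-0.01,-0.02,0.95],0.7],
    [[-0.51,-0.36,0.07],[-0.01,-0.02,0.95],0.7],
    [[-0.55,-0.31,0.08],[0.0,-0.02,0.95],0.7],
    [[-0.57,-0.26,0.08],[-0.01,-0.02,0.94],0.7],
    [[-0.59,-0.21,0.08],[0.0,-0.01,0.95],0.7],
    [[-0.61,-0.15,0.07],[-0.01,-0.02,0.94],0.7],
    [[-0.69,0.05,0.5],[0.0,0.0,0.74],0.7],
  ],
)

```text
time: 7.3
tool_pos: [0.4694, 0.1721, 0.1719]
tcp_rot: [2.908, -1.188, -0.011]
wrist_force: [0.6, 1.8, 0.8]
width: 0.699
```

servo_tool(
  series=[
    [[-0.68,0.09,0.5],[0.0,0.0,0.74],0.7],
    [[-0.68,0.15,0.5],[0.0,0.0,0.74],0.7],
    [[-0.66,0.19,0.5],[0.01,0.0,0.75],0.7],
    [[0.0,0.0,0.34],[0.0,0.0,0.0],0.7],
    [[0.0,0.0,0.35],[0.0,0.0,0.0],0.7],
    [[0.0,0.0,0.34],[0.0,0.0,0.0],0.7],
    [[0.0,0.0,0.35],[0.0,0.0,0.0],0.7],
    [[0.0,0.01,0.34],[0.0,0.0,0.0],0.7],
  ],
)

```text
time: 8.1
tool_pos: [0.3814, 0.2314, 0.0086]
tcp_rot: [2.756, -1.496, -0.017]
wrist_force: [0.6, -1.3, -0.1]
width: 0.7
```

servo_tool(
  series=[
    [[0,0,0],[0,0,0],0],
    [[0,0,0],[0,0,0],0],
    [[0,0,0],[0,0,0],0],
    [[0,0,0],[0,0,0],0],
    [[0,0,0],[0,0,0],0],
    [[0,0,0],[0,0,0],0],
  ],
)

```text
time: 8.7
tool_pos: [0.383, 0.2319, 0.0108]
tcp_rot: [2.757, -1.498, -0.015]
wrist_force: [-0.0, -2.3, 3.3]
width: 0.137
```

```bash
python3 - <<'E'
from plan import *
e=st(-125,0)
plan([(*e,14,-59.2,0,14),(*e,14,-59.2,0,2),(*e,14,-59.2,.5,4),(*e,160,-59.2,.5,4)])
E
```

```text
at [383.  231.9  10.8] yaw -57.0 t 8.7 w 0.14
[[[0.03,-0.15,-0.01],[0.01,0.0,0.03],0],[[0.02,-0.15,-0.01],[0.01,0.0,0.03],0],[[0.02,-0.16,0.0],[0.0,0.01,0.03],0],[[0.02,-0.15,-0.01],[0.01,0.0,0.03],0],[[0.02,-0.16,0.0],[0.0,0.01,0.03],0],[[0.02,-0.15,-0.01],[0.01,0.0,0.03],0],[[0.02,-0.16,0.0],[0.0,0.01,0.02],0],[[0.02,-0.16,0.0],[0.01,0.0,0.03],0]]
[[[0.02,-0.15,-0.01],[0.0,0.01,0.02],0],[[0.02,-0.16,0.0],[0.01,0.0,0.03],0],[[0.03,-0.15,-0.01],[0.0,0.01,0.02],0],[[0.02,-0.16,0.0],[0.01,0.0,0.03],0],[[0.03,-0.15,-0.01],[0.0,0.01,0.02],0],[[0.02,-0.16,0.0],[0.01,0.0,0.03],0],[[0.0,0.0,0.0],[0.0,0.0,0.0],0],[[0.0,0.0,0.0],[0.0,0.0,0.0],0]]
[[[0.0,0.0,0.0],[0.0,0.0,0.0],0.5],[[0.0,0.0,0.0],[0.0,0.0,0.0],0.5],[[0.0,0.0,0.0],[0.0,0.0,0.0],0.5],[[0.0,0.0,0.0],[0.0,0.0,0.0],0.5],[[0.0,0.0,-0.73],[0.0,0.0,0.0],0.5],[[0.0,0.0,-0.73],[0.0,0.0,0.0],0.5],[[0.0,0.0,-0.73],[0.0,0.0,0.0],0.5],[[0.0,0.0,-0.73],[0.0,0.0,0.0],0.5]]
```

servo_tool(
  series=[
    [[0.02,-0.15,0],[0,0,0.03],0],
    [[0.02,-0.15,0],[0,0,0.03],0],
    [[0.02,-0.15,0],[0,0,0.03],0],
    [[0.02,-0.15,0],[0,0,0.03],0],
    [[0.02,-0.15,0],[0,0,0.03],0],
    [[0.01,-0.15,0],[0,0,0.03],0],
    [[0.01,-0.15,0],[0,0,0.03],0],
    [[0.02,-0.15,0],[0,0,0.03],0],
  ],
)

```text
time: 9.5
tool_pos: [0.428, 0.2541, 0.0101]
tcp_rot: [2.723, -1.521, -0.035]
wrist_force: [-27.2, -13.4, 38.9]
width: 0.136
```

servo_tool(
  series=[
    [[0.02,-0.15,0],[0,0,0.03],0],
    [[0.02,-0.15,0],[0,0,0.03],0],
    [[0.02,-0.15,0],[0,0,0.03],0],
    [[0.02,-0.15,0],[0,0,0.02],0],
    [[0.01,-0.14,0],[0,0,0.02],0],
    [[0.01,-0.13,0],[0,0,0.02],0],
    [[0,0,0],[0,0,0],0],
    [[0,0,0],[0,0,0],0],
  ],
)

```text
time: 10.3
tool_pos: [0.4717, 0.2743, 0.0101]
tcp_rot: [2.718, -1.546, -0.027]
wrist_force: [-15.1, -8.3, 23.9]
width: 0.138
```

```bash
cat > tray.py <<'E'
from meas import *
from plan import C,SX,SY
def tray(c):
    """pan rim pixels: points near z 15..26mm in region -> rect"""
    W=cloud(c); z=W[...,2]; img=c['image'].astype(int)
    X=(W[...,:2]*1000-C)@np.array([SX,SY]).T
    hsv=cv2.cvtColor(c['image'],cv2.COLOR_RGB2HSV)
    m=(z>.014)&(z<.028)&(abs(X[...,1])<230)&(X[...,0]>-200)&(X[...,0]<130)&(abs(X[...,1])<183)
    L,n=nd.label(m,np.ones((3,3))); 
    if n==0: print('none'); return
    k=np.bincount(L.ravel())[1:].argsort()[::-1][:3]+1
    for i in k:
        P=X[L==i]
        if len(P)<40: continue
        (a,b),(w,h),r=cv2.minAreaRect(P.astype(np.float32))
        if w>h: w,h,r=h,w,r+90
        print('  pan rim in station: c=(%.1f,%.1f) %.0fx%.0f rot %.1f n=%d'%(a,b,w,h,(r+90)%180-90,len(P)))
E
python3 - <<'E'
from tray import *
s=readout.read_state();print(s['tool_pos'],s['tcp_rot'],s['width'])
for n in('top','side'): c=shot(n); tray(c); report(c,['fin'])
E
```

```text
[0.47170738 0.27429592 0.01012509] [ 2.71817571 -1.54645508 -0.02678608] 0.13757265959680984
  pan rim in station: c=(-36.8,-127.9) 69x138 rot 48.3 n=123
  pan rim in station: c=(-15.9,157.2) 23x103 rot -78.3 n=85
fin px(69,254) c=(547.2,834.2) 255x10 longdir=-0.1deg z[16..58] n=748
fin px(61,335) c=(314.0,835.5) 128x9 longdir=-0.5deg z[17..58] n=423
  pan rim in station: c=(-29.0,1.3) 104x321 rot 6.2 n=495
```

servo_tool(
  series=[
    [[0,-0.08,0],[0,0,0],0],
    [[0,-0.08,0],[0,0,0],0],
    [[0,0,0],[0,0,0],0],
    [[0,0,0],[0,0,0],0.5],
    [[0,0,0],[0,0,0],0.5],
    [[0,0,0],[0,0,0],0.5],
    [[0,0,-0.6],[0,0,0],0.5],
    [[0,0,-1],[0,0,0],0.5],
  ],
)

```text
time: 11.2
tool_pos: [0.481, 0.2788, 0.0854]
tcp_rot: [2.72, -1.546, -0.024]
wrist_force: [0.3, -0.5, -0.5]
width: 0.501
```

servo_tool(
  series=[
    [[0,0.5,-0.8],[0,0,0],0.5],
    [[0,0.8,-0.5],[0,0,0],0.5],
    [[0.6,0.6,-0.5],[0,0,0],0.5],
    [[0.8,0,-0.5],[0,0,0],0.5],
    [[0.9,0,0],[0,0,0],0.5],
    [[0.9,0,0],[0,0,0],0.5],
    [[0,0,0],[0,0,0],0.5],
  ],
)

```text
time: 11.9
tool_pos: [0.4885, 0.0903, 0.2045]
tcp_rot: [2.723, -1.557, -0.011]
wrist_force: [0.2, 0.1, 0.3]
width: 0.504
```

```bash
python3 - <<'E'
from tray import *
s=readout.read_state();print(s['tool_pos'],s['tcp_rot'],s['width'])
for n in('top','side'): c=shot(n); tray(c); report(c,['fin'])
save(load('top'),'top1.png',(130,130,250,190),3.2)
E
```

```text
[0.48854028 0.09034821 0.20447144] [ 2.72340313 -1.55706572 -0.01093112] 0.5040081794639094
  pan rim in station: c=(-51.4,34.1) 89x294 rot -18.7 n=272
  pan rim in station: c=(60.4,3.5) 9x309 rot -0.0 n=227
fin px(69,254) c=(547.6,834.5) 256x10 longdir=-0.5deg z[17..59] n=761
fin px(258,277) c=(481.1,280.5) 26x8 longdir=28.7deg z[43..50] n=34
fin px(61,335) c=(314.2,834.5) 128x11 longdir=-0.7deg z[17..59] n=413
  pan rim in station: c=(-25.2,0.9) 97x322 rot 6.3 n=470
  pan rim in station: c=(61.0,-43.1) 7x222 rot 0.9 n=121
  pan rim in station: c=(-122.1,10.1) 8x28 rot -83.0 n=48
fin px(285,318) c=(481.9,281.6) 26x12 longdir=35.7deg z[40..49] n=45
```

View pics/top1.png

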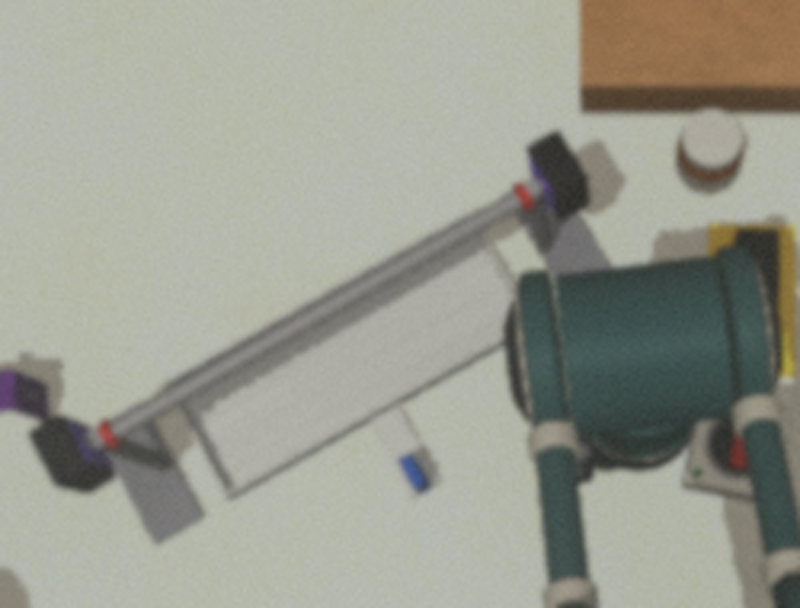

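Tray is centred, about (1,4) mm in the station frame and nearly square. Now the first frame: green at (450,-145).

```bash
cat > pp.py <<'E'
from plan import *
def hang(x,y,yaw,slot,via=None):
    e=st(0,slot); w=[(x,y,205,yaw,.6,1),(x,y,102,yaw,.6,4),(x,y,102,yaw,0,6),(x,y,330,yaw,0,5)]
    if via: w.append((*via,330,15,0,1))
    w+=[(*e,330,30.8,0,1),(*e,330,30.8,0,1),(*e,200,30.8,0,4),(*e,185,30.8,0,2),(*e,185,30.8,0,1),(*e,185,30.8,.6,4),(*e,300,30.8,.6,3)]
    plan(w)
E
python3 -c "
from pp import *
hang(450.3,-144.6,-9,105)"
```

```text
at [486.1  93.5 203.5] yaw -59.4 t 12.0 w 0.5
[[[0.37,0.3,0.0],[0.01,0.01,-0.88],0.6],[[0.35,0.34,0.0],[0.01,0.01,-0.88],0.6],[[0.31,0.36,0.0],[0.0,0.01,-0.88],0.6],[[0.28,0.39,0.0],[0.0,0.01,-0.88],0.6],[[0.25,0.42,0.0],[0.01,0.01,-0.88],0.6],[[0.21,0.43,-0.01],[0.0,0.01,-0.88],0.6],[[0.17,0.45,0.0],[0.01,0.01,-0.88],0.6],[[0.13,0.47,-0.01],[0.0,0.01,-0.88],0.6]]
[[[0.08,0.47,0.0],[0.01,0.01,-0.88],0.6],[[0.05,0.48,-0.01],[0.0,0.02,-0.88],0.6],[[0.0,0.0,0.52],[0.0,0.0,0.0],0.6],[[0.0,0.0,0.51],[0.0,0.0,0.0],0.6],[[0.0,0.0,0.52],[0.0,0.0,0.0],0.6],[[0.0,0.0,0.51],[0.0,0.0,0.0],0.6],[[0.0,0.0,0.0],[0.0,0.0,0.0],0],[[0.0,0.0,0.0],[0.0,0.0,0.0],0]]
[[[0.0,0.0,0.0],[0.0,0.0,0.0],0],[[0.0,0.0,0.0],[0.0,0.0,0.0],0],[[0.0,0.0,0.0],[0.0,0.0,0.0],0],[[0.0,0.0,0.0],[0.0,0.0,0.0],0],[[0.0,0.0,-0.91],[0.0,0.0,0.0],0],[[0.0,0.0,-0.91],[0.0,0.0,0.0],0],[[0.0,0.0,-0.91],[0.0,0.0,0.0],0],[[0.0,0.0,-0.91],[0.0,0.0,0.0],0]]
[[[0.0,0.0,-0.92],[0.0,0.0,0.0],0],[[-0.01,-0.89,0.0],[0.0,0.0,-0.53],0],[[0.04,-0.89,0.0],[0.0,0.0,-0.53],0],[[0.09,-0.89,0.0],[0.0,0.0,-0.53],0],[[0.14,-0.88,0.0],[0.0,0.0,-0.54],0],[[0.18,-0.88,0.0],[0.0,0.0,-0.53],0],[[0.23,-0.87,0.0],[0.0,0.0,-0.54],0],[[0.27,-0.85,0.0],[0.0,0.0,-0.53],0]]
[[[0.32,-0.84,0.0],[0.0,0.0,-0.54],0],[[0.36,-0.82,0.0],[0.0,0.0,-0.53],0],[[0.41,-0.79,0.0],[0.0,0.0,-0.54],0],[[0.45,-0.77,0.0],[0.0,0.0,-0.53],0],[[0.49,-0.75,0.0],[0.0,0.0,-0.54],0],[[0.53,-0.72,0.0],[0.0,0.0,-0.53],0],[[0.0,0.0,0.0],[0.0,0.0,0.0],0],[[0.0,0.0,0.65],[0.0,0.0,0.0],0]]
[[[0.0,0.0,0.65],[0.0,0.0,0.0],0],[[0.0,0.0,0.65],[0.0,0.0,0.0],0],[[0.0,0.0,0.65],[0.0,0.0,0.0],0],[[0.0,0.0,0.15],[0.0,0.0,0.0],0],[[0.0,0.0,0.15],[0.0,0.0,0.0],0],[[0.0,0.0,0.0],[0.0,0.0,0.0],0],[[0.0,0.0,0.0],[0.0,0.0,0.0],0.6],[[0.0,0.0,0.0],[0.0,0.0,0.0],0.6]]
[[[0.0,0.0,0.0],[0.0,0.0,0.0],0.6],[[0.0,0.0,0.0],[0.0,0.0,0.0],0.6],[[0.0,0.0,-0.77],[0.0,0.0,0.0],0.6],[[0.0,0.0,-0.76],[0.0,0.0,0.0],0.6],[[0.0,0.0,-0.77],[0.0,0.0,0.0],0.6]]
```

servo_tool(
  series=[
    [[0.37,0.3,0],[0.01,0.01,-0.88],0.6],
    [[0.35,0.34,0],[0.01,0.01,-0.88],0.6],
    [[0.31,0.36,0],[0,0.01,-0.88],0.6],
    [[0.28,0.39,0],[0,0.01,-0.88],0.6],
    [[0.25,0.42,0],[0.01,0.01,-0.88],0.6],
    [[0.21,0.43,0],[0,0.01,-0.88],0.6],
    [[0.17,0.45,0],[0.01,0.01,-0.88],0.6],
    [[0.13,0.47,-0.01],[0,0.01,-0.88],0.6],
  ],
)

```text
time: 12.8
tool_pos: [0.4574, -0.0957, 0.204]
tcp_rot: [3.1, -0.507, -0.005]
wrist_force: [0.9, -0.3, 1.1]
width: 0.596
```

servo_tool(
  series=[
    [[0.08,0.47,0],[0.01,0.01,-0.88],0.6],
    [[0.05,0.48,-0.01],[0,0.02,-0.88],0.6],
    [[0,0,0.52],[0,0,0],0.6],
    [[0,0,0.51],[0,0,0],0.6],
    [[0,0,0.52],[0,0,0],0.6],
    [[0,0,0.51],[0,0,0],0.6],
    [[0,0,0],[0,0,0],0],
    [[0,0,0],[0,0,0],0],
  ],
)

```text
time: 13.6
tool_pos: [0.4504, -0.1428, 0.1018]
tcp_rot: [-3.132, 0.239, 0.002]
wrist_force: [-0.1, -0.1, 0.8]
width: 0.264
```

servo_tool(
  series=[
    [[0,0,0],[0,0,0],0],
    [[0,0,0],[0,0,0],0],
    [[0,0,0],[0,0,0],0],
    [[0,0,0],[0,0,0],0],
    [[0,0,-0.91],[0,0,0],0],
    [[0,0,-0.91],[0,0,0],0],
    [[0,0,-0.91],[0,0,0],0],
    [[0,0,-0.91],[0,0,0],0],
  ],
)

```text
time: 14.4
tool_pos: [0.4503, -0.1439, 0.2861]
tcp_rot: [3.131, -0.242, 0.002]
wrist_force: [0.7, -0.0, -0.8]
width: 0.155
```

servo_tool(
  series=[
    [[0,0,-0.92],[0,0,0],0],
    [[-0.01,-0.89,0],[0,0,-0.53],0],
    [[0.04,-0.89,0],[0,0,-0.53],0],
    [[0.09,-0.89,0],[0,0,-0.53],0],
    [[0.14,-0.88,0],[0,0,-0.54],0],
    [[0.18,-0.88,0],[0,0,-0.53],0],
    [[0.23,-0.87,0],[0,0,-0.54],0],
    [[0.27,-0.85,0],[0,0,-0.53],0],
  ],
)

```text
time: 15.2
tool_pos: [0.496, 0.1674, 0.3302]
tcp_rot: [3.122, 0.347, 0.002]
wrist_force: [1.0, -0.4, -0.3]
width: 0.155
```

servo_tool(
  series=[
    [[0.32,-0.84,0],[0,0,-0.54],0],
    [[0.36,-0.82,0],[0,0,-0.53],0],
    [[0.41,-0.79,0],[0,0,-0.54],0],
    [[0.45,-0.77,0],[0,0,-0.53],0],
    [[0.49,-0.75,0],[0,0,-0.54],0],
    [[0.53,-0.72,0],[0,0,-0.53],0],
    [[0,0,0],[0,0,0],0],
    [[0,0,0],[0,0,0],0],
  ],
)

```text
time: 16.0
tool_pos: [0.535, 0.4316, 0.3286]
tcp_rot: [3.025, 0.839, -0.002]
wrist_force: [-0.0, -1.3, -0.0]
width: 0.156
```

```bash
python3 - <<'E'
from plan import *
from meas import *
report(shot('side'),['green','black'])
e=st(0,105); print(e)
plan([(*e,200,30.8,0,4),(*e,185,30.8,0,2),(*e,185,30.8,0,1),(*e,185,30.8,.6,4),(*e,300,30.8,.6,3)])
E
```

```text
green px(390,173) c=(558.3,-363.5) 61x42 longdir=8.2deg z[62..131] n=175
     tab c=(568.1,-359.3) 27x9 longdir=-85.2deg z[117..132] n=29 mean [ 567.2 -357.7  126.3]
green px(233,278) c=(501.4,408.4) 36x4 longdir=-62.4deg z[236..299] n=129
     tab c=(501.9,408.6) 36x4 longdir=-59.9deg z[285..300] n=41 mean [498.8 412.1 292.5]
green px(192,277) c=(567.7,450.7) 33x6 longdir=-63.8deg z[238..296] n=175
     tab c=(565.7,455.2) 21x5 longdir=-61.8deg z[283..298] n=35 mean [562.8 459.  289.8]
black px(424,184) c=(445.6,-366.4) 81x40 longdir=3.9deg z[74..130] n=184
     tab c=(446.5,-365.1) 27x11 longdir=-84.0deg z[118..133] n=31 mean [ 445.1 -361.6  126. ]
black px(250,210) c=(702.9,152.5) 47x29 longdir=27.6deg z[138..203] n=213
     tab c=(703.4,152.6) 45x28 longdir=28.8deg z[191..203] n=145 mean [699.5 154.7 199. ]
black px(305,216) c=(643.1,-8.3) 80x35 longdir=1.6deg z[74..130] n=269
     tab c=(643.5,-7.7) 22x10 longdir=82.4deg z[115..131] n=46 mean [642.9  -7.8 124.4]
black px(238,222) c=(717.0,175.3) 9x4 longdir=12.1deg z[138..166] n=21
     tab c=(717.0,174.9) 9x4 longdir=5.6deg z[1
[... 384 characters left out ...]
3,525.8) 50x38 longdir=31.6deg z[135..202] n=991
     tab c=(478.5,528.4) 50x29 longdir=30.6deg z[188..202] n=475 mean [475.5 530.6 198. ]
[536.73549919 430.19078918]
at [535.1 430.7 329.1] yaw 30.9 t 16.1 w 0.16
[[[0.01,0.01,0.65],[0.0,0.0,0.01],0],[[0.01,0.0,0.64],[0.01,0.0,0.0],0],[[0.0,0.01,0.65],[0.0,0.01,0.01],0],[[0.01,0.0,0.64],[0.01,0.0,0.0],0],[[0.0,0.0,0.15],[0.0,0.0,0.0],0],[[0.0,0.0,0.15],[0.0,0.0,0.0],0],[[0.0,0.0,0.0],[0.0,0.0,0.0],0],[[0.0,0.0,0.0],[0.0,0.0,0.0],0.6]]
[[[0.0,0.0,0.0],[0.0,0.0,0.0],0.6],[[0.0,0.0,0.0],[0.0,0.0,0.0],0.6],[[0.0,0.0,0.0],[0.0,0.0,0.0],0.6],[[0.0,0.0,-0.77],[0.0,0.0,0.0],0.6],[[0.0,0.0,-0.76],[0.0,0.0,0.0],0.6],[[0.0,0.0,-0.77],[0.0,0.0,0.0],0.6]]
```

servo_tool(
  series=[
    [[0.01,0.01,0.65],[0,0,0],0],
    [[0.01,0,0.64],[0,0,0],0],
    [[0,0.01,0.65],[0,0,0],0],
    [[0.01,0,0.64],[0,0,0],0],
    [[0,0,0.15],[0,0,0],0],
    [[0,0,0.13],[0,0,0],0],
    [[0,0,0],[0,0,0],0],
    [[0,0,0],[0,0,0],0],
  ],
)

```text
time: 16.85
tool_pos: [0.5383, 0.4313, 0.1891]
tcp_rot: [-3.028, -0.837, -0.006]
wrist_force: [-0.4, 1.0, -0.3]
width: 0.151
```

servo_tool(
  series=[
    [[0,0,0],[0,0,0],0.6],
    [[0,0,0],[0,0,0],0.6],
    [[0,0,0],[0,0,0],0.6],
    [[0,0,0],[0,0,0],0.6],
    [[0,0,-0.6],[0,0,0],0.6],
    [[0,0,-0.76],[0,0,0],0.6],
    [[0,0,-0.9],[0,0,0],0.6],
  ],
)

```text
time: 17.55
tool_pos: [0.5361, 0.4303, 0.2986]
tcp_rot: [3.025, 0.837, -0.006]
wrist_force: [0.9, 0.5, -0.8]
width: 0.603
```

```bash
python3 - <<'E'
from pp import *
from tray import *
report(shot('side'),['green']); report(shot('top'),['green','fin']); tray(load('top'))
hang(442.5,-290.5,3,35)
E
```

```text
green px(390,173) c=(558.8,-362.8) 61x40 longdir=6.1deg z[63..131] n=171
     tab c=(567.4,-359.8) 23x10 longdir=83.7deg z[117..134] n=29 mean [ 567.5 -358.5  125.8]
green px(217,311) c=(540.9,428.3) 85x39 longdir=31.8deg z[104..213] n=854
     tab c=(538.4,428.8) 26x14 longdir=-67.7deg z[199..215] n=109 mean [536.4 430.3 209.1]
green px(46,228) c=(603.1,868.9) 75x28 longdir=67.4deg z[60..159] n=16
     tab c=(592.6,837.4) 23x2 longdir=-6.5deg z[155..160] n=5 mean [593.1 837.3 157. ]
green px(496,243) c=(567.4,-361.2) 85x38 longdir=4.6deg z[74..131] n=409
     tab c=(567.7,-359.8) 24x14 longdir=-86.9deg z[118..133] n=60 mean [ 567.2 -358.8  127.5]
green px(194,250) c=(538.6,428.9) 84x37 longdir=30.9deg z[131..215] n=511
     tab c=(539.1,428.2) 24x15 longdir=-57.9deg z[200..217] n=75 mean [538.3 426.9 211.6]
green px(35,332) c=(319.4,866.1) 67x38 longdir=-88.7deg z[61..164] n=23
     tab c=(321.5,835.2) 35x4 longdir=-1.7deg z[157..164] n=11 mean [324.4 834.8 160.7]
fin px(67,272) c=(493.0,834.3) 147x9 longdir=-0.2deg z[17..58] n=433
fin px(258,276) c=(481.3,280.7) 25x9 longdir=28.9de
[... 1772 characters left out ...]
0],[[0.48,-0.76,0.0],[0.0,0.0,-0.32],0],[[0.51,-0.74,0.0],[0.0,0.0,-0.33],0],[[0.53,-0.72,0.0],[0.0,0.0,-0.32],0],[[0.56,-0.71,0.0],[0.0,0.0,-0.33],0],[[0.58,-0.68,0.0],[-0.01,0.0,-0.32],0],[[0.0,0.0,0.0],[0.0,0.0,0.0],0],[[0.0,0.0,0.65],[0.0,0.0,0.0],0]]
[[[0.0,0.0,0.65],[0.0,0.0,0.0],0],[[0.0,0.0,0.65],[0.0,0.0,0.0],0],[[0.0,0.0,0.65],[0.0,0.0,0.0],0],[[0.0,0.0,0.15],[0.0,0.0,0.0],0],[[0.0,0.0,0.15],[0.0,0.0,0.0],0],[[0.0,0.0,0.0],[0.0,0.0,0.0],0],[[0.0,0.0,0.0],[0.0,0.0,0.0],0.6],[[0.0,0.0,0.0],[0.0,0.0,0.0],0.6]]
[[[0.0,0.0,0.0],[0.0,0.0,0.0],0.6],[[0.0,0.0,0.0],[0.0,0.0,0.0],0.6],[[0.0,0.0,-0.77],[0.0,0.0,0.0],0.6],[[0.0,0.0,-0.76],[0.0,0.0,0.0],0.6],[[0.0,0.0,-0.77],[0.0,0.0,0.0],0.6]]
```

servo_tool(
  series=[
    [[-0.57,0.71,0],[0,0,0.3],0.6],
    [[-0.55,0.73,0],[0,0,0.31],0.6],
    [[-0.53,0.75,0.1],[0,0,0.3],0.6],
    [[-0.5,0.76,0.12],[0,0,0.31],0.6],
    [[-0.48,0.78,0.12],[0,0,0.3],0.6],
    [[-0.46,0.79,0.13],[0,0,0.31],0.6],
    [[-0.43,0.81,0.13],[0,0,0.3],0.6],
    [[-0.41,0.82,0.13],[0,0,0.31],0.6],
  ],
)

```text
time: 18.45
tool_pos: [0.4872, 0.0668, 0.2631]
tcp_rot: [3.106, 0.462, 0.002]
wrist_force: [0.4, -1.0, -0.2]
width: 0.602
```

servo_tool(
  series=[
    [[-0.38,0.83,0.13],[0,0,0.3],0.6],
    [[-0.36,0.84,0.12],[0,0,0.31],0.6],
    [[-0.33,0.85,0.13],[0,0,0.3],0.6],
    [[-0.3,0.86,0.13],[0,0,0.31],0.6],
    [[-0.28,0.87,0.13],[0,0,0.3],0.6],
    [[-0.25,0.88,0.13],[0,0,0.31],0.6],
    [[-0.22,0.88,0.12],[0,0,0.3],0.6],
    [[-0.2,0.89,0.13],[0,0,0.31],0.6],
  ],
)

```text
time: 19.25
tool_pos: [0.4383, -0.295, 0.2125]
tcp_rot: [3.139, 0.079, 0.002]
wrist_force: [1.4, 0.3, 0.7]
width: 0.599
```

servo_tool(
  series=[
    [[0,0,0],[0,0,0],0.6],
    [[0,0,0],[0,0,0],0.6],
    [[0,0,0],[0,0,0],0.6],
  ],
)

```text
time: 19.55
tool_pos: [0.4389, -0.2924, 0.2126]
tcp_rot: [3.14, 0.082, 0.001]
wrist_force: [0.5, -0.3, 0.2]
width: 0.602
```

```bash
python3 -c "
from pp import *
hang(442.5,-290.5,3,35)"
```

```text
at [ 438.9 -292.4  212.6] yaw 3.0 t 19.6 w 0.6
[[[0.07,-0.03,0.15],[0.0,-0.01,0.0],0.6],[[0.0,0.0,0.52],[0.0,0.0,0.0],0.6],[[0.0,0.0,0.51],[0.0,0.0,0.0],0.6],[[0.0,0.0,0.52],[0.0,0.0,0.0],0.6],[[0.01,0.0,0.51],[0.0,0.0,0.0],0.6],[[0.0,0.0,0.0],[0.0,0.0,0.0],0],[[0.0,0.0,0.0],[0.0,0.0,0.0],0],[[0.0,0.0,0.0],[0.0,0.0,0.0],0]]
[[[0.0,0.0,0.0],[0.0,0.0,0.0],0],[[0.0,0.0,0.0],[0.0,0.0,0.0],0],[[0.0,0.0,0.0],[0.0,0.0,0.0],0],[[0.0,0.0,-0.91],[0.0,0.0,0.0],0],[[0.0,0.0,-0.91],[0.0,0.0,0.0],0],[[0.0,0.0,-0.91],[0.0,0.0,0.0],0],[[0.0,0.0,-0.91],[0.0,0.0,0.0],0],[[-0.01,0.0,-0.92],[0.0,0.0,0.0],0]]
[[[0.22,-0.87,0.0],[0.0,0.0,-0.32],0],[[0.25,-0.86,0.0],[0.0,0.0,-0.32],0],[[0.27,-0.86,0.0],[0.0,0.0,-0.32],0],[[0.3,-0.85,0.0],[0.0,0.0,-0.32],0],[[0.33,-0.83,0.0],[0.0,0.0,-0.32],0],[[0.36,-0.82,0.0],[0.0,0.0,-0.33],0],[[0.38,-0.81,0.0],[0.0,0.0,-0.32],0],[[0.41,-0.8,0.0],[0.0,0.0,-0.33],0]]
[[[0.43,-0.79,0.0],[0.0,0.0,-0.32],0],[[0.46,-0.77,0.0],[0.0,0.0,-0.33],0],[[0.49,-0.76,0.0],[0.0,0.0,-0.32],0],[[0.51,-0.74,0.0],[0.0,0.0,-0.33],0],[[0.53,-0.72,0.0],[0.0,0.0,-0.32],0],[[0.56,-0.71,0.0],[0.0,0.0,-0.33],0],[[0.57,-0.68,0.0],[0.0,0.0,-0.32],0],[[0.0,0.0,0.0],[0.0,0.0,0.0],0]]
[[[0.0,0.0,0.65],[0.0,0.0,0.0],0],[[0.0,0.0,0.65],[0.0,0.0,0.0],0],[[0.0,0.0,0.65],[0.0,0.0,0.0],0],[[0.01,0.0,0.65],[0.0,0.0,0.0],0],[[0.0,0.0,0.15],[0.0,0.0,0.0],0],[[0.0,0.0,0.15],[0.0,0.0,0.0],0],[[0.0,0.0,0.0],[0.0,0.0,0.0],0],[[0.0,0.0,0.0],[0.0,0.0,0.0],0.6]]
[[[0.0,0.0,0.0],[0.0,0.0,0.0],0.6],[[0.0,0.0,0.0],[0.0,0.0,0.0],0.6],[[0.0,0.0,0.0],[0.0,0.0,0.0],0.6],[[0.0,0.0,-0.77],[0.0,0.0,0.0],0.6],[[0.0,0.0,-0.77],[0.0,0.0,0.0],0.6],[[-0.01,0.0,-0.76],[0.0,0.0,0.0],0.6]]
```

servo_tool(
  series=[
    [[0.07,-0.03,0.15],[0,0,0],0.6],
    [[0,0,0.52],[0,0,0],0.6],
    [[0,0,0.51],[0,0,0],0.6],
    [[0,0,0.52],[0,0,0],0.6],
    [[0,0,0.51],[0,0,0],0.6],
    [[0,0,0],[0,0,0],0],
    [[0,0,0],[0,0,0],0],
    [[0,0,0],[0,0,0],0],
  ],
)

```text
time: 20.35
tool_pos: [0.4436, -0.2917, 0.1038]
tcp_rot: [3.138, 0.083, 0.004]
wrist_force: [-0.2, -0.8, -0.6]
width: 0.158
```

servo_tool(
  series=[
    [[0,0,0],[0,0,0],0],
    [[0,0,0],[0,0,0],0],
    [[0,0,0],[0,0,0],0],
    [[0,0,-0.91],[0,0,0],0],
    [[0,0,-0.91],[0,0,0],0],
    [[0,0,-0.91],[0,0,0],0],
    [[0,0,-0.91],[0,0,0],0],
    [[0,0,-0.92],[0,0,0],0],
  ],
)

```text
time: 21.15
tool_pos: [0.4417, -0.2913, 0.3322]
tcp_rot: [3.139, 0.081, 0.002]
wrist_force: [0.8, -1.5, -0.8]
width: 0.159
```

servo_tool(
  series=[
    [[0.22,-0.87,0],[0,0,-0.32],0],
    [[0.25,-0.86,0],[0,0,-0.32],0],
    [[0.27,-0.86,0],[0,0,-0.32],0],
    [[0.3,-0.85,0],[0,0,-0.32],0],
    [[0.33,-0.83,0],[0,0,-0.32],0],
    [[0.36,-0.82,0],[0,0,-0.33],0],
    [[0.38,-0.81,0],[0,0,-0.32],0],
    [[0.41,-0.8,0],[0,0,-0.33],0],
  ],
)

```text
time: 21.95
tool_pos: [0.5118, 0.0623, 0.3303]
tcp_rot: [3.103, 0.487, 0.002]
wrist_force: [1.1, -0.1, -1.2]
width: 0.162
```

servo_tool(
  series=[
    [[0.43,-0.79,0],[0,0,-0.32],0],
    [[0.46,-0.77,0],[0,0,-0.33],0],
    [[0.49,-0.76,0],[0,0,-0.32],0],
    [[0.51,-0.74,0],[0,0,-0.33],0],
    [[0.53,-0.72,0],[0,0,-0.32],0],
    [[0.56,-0.71,0],[0,0,-0.33],0],
    [[0.57,-0.68,0],[0,0,-0.32],0],
    [[0,0,0],[0,0,0],0],
  ],
)

```text
time: 22.75
tool_pos: [0.5724, 0.374, 0.3281]
tcp_rot: [-3.026, -0.84, 0.001]
wrist_force: [0.3, -1.0, -1.3]
width: 0.158
```

servo_tool(
  series=[
    [[0,0,0],[0,0,0],0],
    [[0,0,0],[0,0,0],0],
    [[0,0,0],[0,0,0],0],
  ],
)

```text
time: 23.05
tool_pos: [0.5728, 0.3676, 0.3302]
tcp_rot: [3.029, 0.831, 0.001]
wrist_force: [-0.1, -0.6, -0.5]
width: 0.15
```

```bash
python3 - <<'E'
from plan import *
from meas import *
report(shot('side'),['orange'])
e=st(0,35); print(e)
plan([(*e,200,30.8,0,4),(*e,185,30.8,0,2),(*e,185,30.8,0,2),(*e,185,30.8,.6,4),(*e,300,30.8,.6,4)])
E
```

```text
orange px(376,181) c=(573.8,-295.1) 83x40 longdir=-0.1deg z[63..132] n=241
     tab c=(574.2,-292.9) 23x11 longdir=87.0deg z[119..133] n=34 mean [ 572.8 -292.1  126.4]
orange px(256,190) c=(797.9,6.1) 314x98 longdir=-46.1deg z[63..74] n=430
     tab c=(797.9,6.1) 314x98 longdir=-46.1deg z[63..74] n=430 mean [855.  -48.2  71.7]
orange px(231,193) c=(909.3,5.7) 82x22 longdir=-46.4deg z[68..74] n=74
     tab c=(909.3,5.7) 82x22 longdir=-46.4deg z[68..74] n=74 mean [906.7   9.1  71. ]
orange px(215,203) c=(911.4,76.5) 70x13 longdir=-36.4deg z[68..73] n=51
     tab c=(911.4,76.5) 70x13 longdir=-36.4deg z[68..73] n=51 mean [908.8  77.3  71. ]
orange px(200,212) c=(909.1,132.4) 38x18 longdir=-3.0deg z[66..74] n=51
     tab c=(909.1,132.4) 38x18 longdir=-3.0deg z[66..74] n=51 mean [910.8 134.3  70.5]
orange px(232,215) c=(785.7,128.6) 155x22 longdir=-43.8deg z[62..74] n=63
     tab c=(785.7,128.6) 155x22 longdir=-43.8deg z[62..74] n=63 mean [826.8  89.8  71.6]
orange px(245,220) c=(684.9,181.6) 15x12 longdir=60.4deg z[164..180] n=24
     tab c=(684.9,181.6) 15x12 longdir=60.4deg z[167..180] 
[... 943 characters left out ...]
 30x7 longdir=-1.7deg z[206..216] n=64 mean [533.5 853.5 210.9]
[572.57849973 370.06359639]
at [572.8 367.6 330.3] yaw 30.7 t 23.1 w 0.15
[[[0.01,-0.01,0.65],[0.0,0.0,-0.01],0],[[0.0,-0.01,0.65],[0.0,0.0,0.0],0],[[0.01,-0.01,0.65],[0.01,0.0,-0.01],0],[[0.0,-0.02,0.66],[0.0,-0.01,0.0],0],[[0.0,0.0,0.15],[0.0,0.0,0.0],0],[[0.0,0.0,0.15],[0.0,0.0,0.0],0],[[0.0,0.0,0.0],[0.0,0.0,0.0],0],[[0.0,0.0,0.0],[0.0,0.0,0.0],0]]
[[[0.0,0.0,0.0],[0.0,0.0,0.0],0.6],[[0.0,0.0,0.0],[0.0,0.0,0.0],0.6],[[0.0,0.0,0.0],[0.0,0.0,0.0],0.6],[[0.0,0.0,0.0],[0.0,0.0,0.0],0.6],[[0.0,0.0,-0.58],[0.0,0.0,0.0],0.6],[[0.0,0.0,-0.57],[0.0,0.0,0.0],0.6],[[0.0,0.0,-0.58],[0.0,0.0,0.0],0.6],[[0.0,0.0,-0.57],[0.0,0.0,0.0],0.6]]
```

servo_tool(
  series=[
    [[0,-0.01,0.65],[0,0,0],0],
    [[0,-0.01,0.65],[0,0,0],0],
    [[0,0,0.65],[0,0,0],0],
    [[0,0,0.65],[0,0,0],0],
    [[0,0,0.15],[0,0,0],0],
    [[0,0,0.15],[0,0,0],0],
    [[0,0,0],[0,0,0],0],
    [[0,0,0],[0,0,0],0],
  ],
)

```text
time: 23.9
tool_pos: [0.5733, 0.3698, 0.1867]
tcp_rot: [3.029, 0.832, 0.005]
wrist_force: [0.0, 0.2, 0.4]
width: 0.155
```

servo_tool(
  series=[
    [[0,0,0],[0,0,0],0.6],
    [[0,0,0],[0,0,0],0.6],
    [[0,0,0],[0,0,0],0.6],
    [[0,0,0],[0,0,0],0.6],
    [[0,0,-0.58],[0,0,0],0.6],
    [[0,0,-0.57],[0,0,0],0.6],
    [[0,0,-0.58],[0,0,0],0.6],
    [[0,0,-0.57],[0,0,0],0.6],
  ],
)

```text
time: 24.7
tool_pos: [0.5721, 0.3698, 0.3008]
tcp_rot: [3.028, 0.833, 0.001]
wrist_force: [1.4, 0.4, 0.3]
width: 0.596
```

servo_tool(
  series=[
    [[0,0,0],[0,0,0],0.6],
    [[0,0,0],[0,0,0],0.6],
    [[0,0,0],[0,0,0],0.6],
  ],
)

```text
time: 25.0
tool_pos: [0.5715, 0.3694, 0.298]
tcp_rot: [3.027, 0.833, -0.003]
wrist_force: [-0.1, 0.2, 0.4]
width: 0.6
```

```bash
python3 - <<'E'
from pp import *
from tray import *
report(shot('top'),['green','orange','fin']); tray(load('top'))
hang(573,-294.8,-2,-35)
E
```

```text
green px(47,223) c=(618.3,867.4) 72x21 longdir=71.1deg z[60..160] n=14
     tab c=(608.0,836.2) 22x2 longdir=2.0deg z[156..161] n=5 mean [604.8 836.6 157.7]
green px(496,243) c=(567.2,-361.8) 84x37 longdir=3.3deg z[73..131] n=410
     tab c=(567.2,-360.3) 23x14 longdir=88.1deg z[117..134] n=61 mean [ 567.1 -358.6  127.5]
green px(188,238) c=(557.8,438.9) 40x35 longdir=31.5deg z[131..215] n=133
     tab c=(542.9,430.0) 22x5 longdir=-60.3deg z[211..217] n=21 mean [543.4 429.  213.6]
green px(35,333) c=(318.7,865.5) 68x44 longdir=-89.9deg z[62..164] n=23
     tab c=(321.2,836.7) 37x6 longdir=-15.0deg z[151..165] n=10 mean [325.3 835.9 159. ]
orange px(352,138) c=(876.6,21.3) 234x120 longdir=89.8deg z[65..74] n=3119
     tab c=(876.6,21.3) 234x120 longdir=89.8deg z[65..74] n=3119 mean [875.2  21.4  70. ]
orange px(293,191) c=(684.6,181.2) 18x8 longdir=48.4deg z[167..179] n=24
     tab c=(684.6,181.2) 18x8 longdir=48.4deg z[167..179] n=24 mean [683.6 179.4 174.7]
orange px(221,233) c=(578.5,360.8) 81x19 longdir=31.2deg z[142..214] n=216
     tab c=(574.5,358.4) 15x9 longdir=26.6deg z[201.
[... 2247 characters left out ...]
[[0.34,-0.87,0.0],[0.0,0.0,-0.44],0],[[0.38,-0.85,0.0],[0.0,0.0,-0.44],0],[[0.42,-0.83,0.0],[0.0,0.0,-0.44],0]]
[[[0.46,-0.82,0.0],[0.0,0.0,-0.44],0],[[0.49,-0.79,-0.01],[0.0,0.01,-0.45],0],[[0.0,0.0,0.0],[0.0,0.0,0.0],0],[[0.0,0.0,0.65],[0.0,0.0,0.0],0],[[0.0,0.0,0.65],[0.0,0.0,0.0],0],[[0.0,0.0,0.65],[0.0,0.0,0.0],0],[[0.0,0.0,0.65],[0.0,0.0,0.0],0],[[0.0,0.0,0.15],[0.0,0.0,0.0],0]]
[[[0.0,0.0,0.15],[0.0,0.0,0.0],0],[[0.0,0.0,0.0],[0.0,0.0,0.0],0],[[0.0,0.0,0.0],[0.0,0.0,0.0],0.6],[[0.0,0.0,0.0],[0.0,0.0,0.0],0.6],[[0.0,0.0,0.0],[0.0,0.0,0.0],0.6],[[0.0,0.0,0.0],[0.0,0.0,0.0],0.6],[[0.0,0.0,-0.77],[0.0,0.0,0.0],0.6],[[0.0,0.0,-0.76],[0.0,0.0,0.0],0.6]]
[[[0.0,0.0,-0.77],[0.0,0.0,0.0],0.6]]
```

servo_tool(
  series=[
    [[-0.48,0.82,0.13],[0,0,0.41],0.6],
    [[-0.45,0.84,0.13],[0,0,0.41],0.6],
    [[-0.41,0.85,0.14],[0,0,0.41],0.6],
    [[-0.38,0.87,0.13],[0,0,0.41],0.6],
    [[-0.34,0.88,0.14],[0,0,0.41],0.6],
    [[-0.31,0.9,0.13],[0,0,0.41],0.6],
    [[-0.27,0.91,0.14],[0,0,0.41],0.6],
    [[-0.23,0.92,0.13],[0,0,0.41],0.6],
  ],
)

```text
time: 25.85
tool_pos: [0.5723, -0.0114, 0.2445]
tcp_rot: [3.124, 0.325, -0.003]
wrist_force: [0.7, 0.5, -0.4]
width: 0.599
```

servo_tool(
  series=[
    [[-0.2,0.93,0.14],[0,0,0.41],0.6],
    [[-0.16,0.93,0.13],[0,0,0.41],0.6],
    [[-0.12,0.94,0.14],[0,0,0.41],0.6],
    [[-0.08,0.95,0.13],[0,0,0.41],0.6],
    [[-0.04,0.95,0.14],[0,0,0.41],0.6],
    [[0,0.94,0.13],[0,0,0.41],0.6],
    [[0,0,0.51],[0,0,0],0.6],
    [[0,0,0.52],[0,0,0],0.6],
  ],
)

```text
time: 26.65
tool_pos: [0.5732, -0.296, 0.153]
tcp_rot: [3.141, -0.063, 0.0]
wrist_force: [-0.5, 0.6, -0.6]
width: 0.6
```

servo_tool(
  series=[
    [[0,0,0.51],[0,0,0],0.6],
    [[0,0,0.52],[0,0,0],0.6],
    [[0,0,0],[0,0,0],0],
    [[0,0,0],[0,0,0],0],
    [[0,0,0],[0,0,0],0],
    [[0,0,0],[0,0,0],0],
    [[0,0,0],[0,0,0],0],
    [[0,0,0],[0,0,0],0],
  ],
)

```text
time: 27.45
tool_pos: [0.5745, -0.2944, 0.1043]
tcp_rot: [3.14, -0.058, 0.003]
wrist_force: [-0.5, -0.4, -0.7]
width: 0.156
```

servo_tool(
  series=[
    [[0,0,-0.91],[0,0,0],0],
    [[0,0,-0.91],[0,0,0],0],
    [[0,0,-0.91],[0,0,0],0],
    [[0,0,-0.92],[0,0,0],0],
    [[0,0,-0.91],[0,0,0],0],
    [[0.02,-0.93,0],[0,0,-0.44],0],
    [[0.06,-0.93,0],[0,0,-0.44],0],
    [[0.1,-0.93,0],[0,0,-0.44],0],
  ],
)

```text
time: 28.25
tool_pos: [0.5819, -0.1533, 0.3323]
tcp_rot: [3.137, 0.15, 0.004]
wrist_force: [0.7, -0.0, -1.2]
width: 0.153
```

servo_tool(
  series=[
    [[0.15,-0.92,0],[0,0,-0.44],0],
    [[0.18,-0.91,0],[0,0,-0.44],0],
    [[0.23,-0.9,0],[0,0,-0.44],0],
    [[0.26,-0.89,0],[0,0,-0.44],0],
    [[0.3,-0.88,0],[0,0,-0.44],0],
    [[0.34,-0.87,0],[0,0,-0.44],0],
    [[0.38,-0.85,0],[0,0,-0.44],0],
    [[0.42,-0.83,0],[0,0,-0.44],0],
  ],
)

```text
time: 29.05
tool_pos: [0.6043, 0.219, 0.3314]
tcp_rot: [3.062, 0.699, 0.002]
wrist_force: [-0.4, -0.1, -0.1]
width: 0.15
```

servo_tool(
  series=[
    [[0.46,-0.82,0],[0,0,-0.44],0],
    [[0.49,-0.79,0],[0,0,-0.45],0],
    [[0,0,0],[0,0,0],0],
    [[0,0,0],[0,0,0],0],
    [[0,0,0],[0,0,0],0],
  ],
)

```text
time: 29.55
tool_pos: [0.6105, 0.3096, 0.3309]
tcp_rot: [3.028, 0.831, 0.0]
wrist_force: [0.2, -0.5, -0.7]
width: 0.159
```

```bash
python3 - <<'E'
from plan import *
from tray import *
report(shot('top'),['fin']); tray(load('top')); save(load('top'),'top2.png',(130,130,250,190),3.2)
e=st(0,-35); print(e)
plan([(*e,200,30.8,0,4),(*e,185,30.8,0,2),(*e,185,30.8,0,2),(*e,185,30.8,.6,4),(*e,300,30.8,.6,4)])
E
```

```text
fin px(69,254) c=(547.3,834.7) 256x10 longdir=0.5deg z[17..59] n=746
fin px(61,335) c=(314.2,834.2) 128x9 longdir=-0.5deg z[17..59] n=417
  pan rim in station: c=(-33.2,-125.9) 68x136 rot 45.2 n=118
  pan rim in station: c=(59.4,-108.5) 6x85 rot -0.9 n=54
[608.42150027 309.93640361]
at [610.7 309.2 331. ] yaw 30.6 t 29.6 w 0.15
[[[-0.01,-0.01,0.66],[0.0,0.0,-0.01],0],[[-0.01,-0.01,0.65],[0.0,0.0,-0.01],0],[[-0.01,-0.01,0.66],[0.01,0.0,0.0],0],[[0.0,-0.01,0.65],[0.0,0.0,-0.01],0],[[0.0,0.0,0.15],[0.0,0.0,0.0],0],[[0.0,0.0,0.15],[0.0,0.0,0.0],0],[[0.0,0.0,0.0],[0.0,0.0,0.0],0],[[0.0,0.0,0.0],[0.0,0.0,0.0],0]]
[[[0.0,0.0,0.0],[0.0,0.0,0.0],0.6],[[0.0,0.0,0.0],[0.0,0.0,0.0],0.6],[[0.0,0.0,0.0],[0.0,0.0,0.0],0.6],[[0.0,0.0,0.0],[0.0,0.0,0.0],0.6],[[0.0,0.0,-0.57],[0.0,0.0,0.0],0.6],[[0.0,0.0,-0.58],[0.0,0.0,0.0],0.6],[[0.0,0.0,-0.57],[0.0,0.0,0.0],0.6],[[0.0,0.0,-0.58],[0.0,0.0,0.0],0.6]]
```

View pics/top2.png

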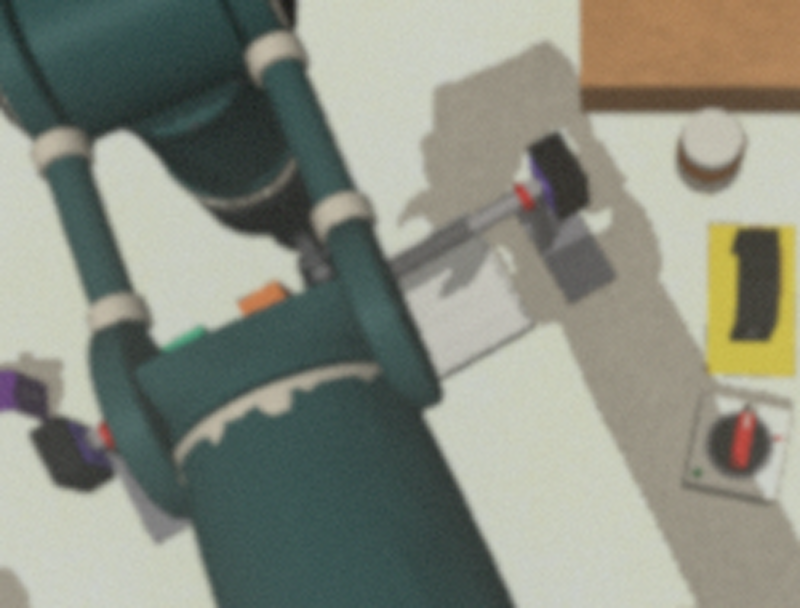

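The arm covers most of the tray, but its right end at (480,320) is still in place. The black frame stands on the mat at (755,285), and the grip still holds, at width 0.15. I'll lower this frame onto the bar.

servo_tool(
  series=[
    [[-0.01,0,0.66],[0,0,0],0],
    [[-0.01,-0.01,0.65],[0,0,0],0],
    [[-0.01,0,0.66],[0,0,0],0],
    [[0,-0.01,0.65],[0,0,0],0],
    [[0,0,0.15],[0,0,0],0],
    [[0,0,0.15],[0,0,0],0],
    [[0,0,0],[0,0,0],0],
    [[0,0,0],[0,0,0],0],
  ],
)

```text
time: 30.4
tool_pos: [0.6101, 0.3102, 0.1869]
tcp_rot: [3.029, 0.83, 0.006]
wrist_force: [0.3, -0.1, 0.1]
width: 0.158
```

servo_tool(
  series=[
    [[0,0,0],[0,0,0],0.6],
    [[0,0,0],[0,0,0],0.6],
    [[0,0,0],[0,0,0],0.6],
    [[0,0,0],[0,0,0],0.6],
    [[0,0,-0.57],[0,0,0],0.6],
    [[0,0,-0.58],[0,0,0],0.6],
    [[0,0,-0.57],[0,0,0],0.6],
    [[0,0,-0.58],[0,0,0],0.6],
  ],
)

```text
time: 31.2
tool_pos: [0.6086, 0.3104, 0.3007]
tcp_rot: [3.028, 0.832, 0.0]
wrist_force: [0.5, -0.3, 0.7]
width: 0.6
```

servo_tool(
  series=[
    [[0,0,0],[0,0,0],0.6],
    [[0,0,0],[0,0,0],0.6],
    [[0,0,0],[0,0,0],0.6],
  ],
)

```text
time: 31.5
tool_pos: [0.6081, 0.3101, 0.298]
tcp_rot: [3.028, 0.832, -0.003]
wrist_force: [0.6, -0.4, -1.1]
width: 0.601
```

```bash
python3 - <<'E'
from pp import *
hang(567.6,-360.5,3,-105)
E
```

```text
at [608.1 310.1 298. ] yaw 30.7 t 31.5 w 0.6
[[[-0.5,0.74,0.13],[0.0,0.0,0.32],0.6],[[-0.48,0.76,0.13],[0.0,0.0,0.32],0.6],[[-0.45,0.77,0.13],[0.0,0.0,0.32],0.6],[[-0.43,0.79,0.12],[0.0,0.0,0.32],0.6],[[-0.4,0.8,0.13],[0.0,0.0,0.32],0.6],[[-0.38,0.81,0.12],[0.0,0.0,0.32],0.6],[[-0.35,0.82,0.13],[0.0,0.0,0.32],0.6],[[-0.33,0.83,0.12],[0.0,0.0,0.32],0.6]]
[[[-0.3,0.85,0.13],[0.0,0.0,0.33],0.6],[[-0.27,0.85,0.12],[0.0,0.0,0.32],0.6],[[-0.24,0.86,0.13],[0.0,0.0,0.33],0.6],[[-0.22,0.87,0.12],[0.0,0.0,0.32],0.6],[[-0.19,0.88,0.13],[0.01,0.01,0.33],0.6],[[-0.16,0.88,0.12],[0.0,0.0,0.32],0.6],[[-0.13,0.89,0.12],[0.01,0.01,0.33],0.6],[[0.0,0.0,0.52],[0.0,0.0,0.0],0.6]]
[[[0.0,0.0,0.51],[0.0,0.0,0.0],0.6],[[0.0,0.0,0.52],[0.0,0.0,0.0],0.6],[[0.0,0.0,0.51],[0.0,0.0,0.0],0.6],[[0.0,0.0,0.0],[0.0,0.0,0.0],0],[[0.0,0.0,0.0],[0.0,0.0,0.0],0],[[0.0,0.0,0.0],[0.0,0.0,0.0],0],[[0.0,0.0,0.0],[0.0,0.0,0.0],0],[[0.0,0.0,0.0],[0.0,0.0,0.0],0]]
[[[0.0,0.0,0.0],[0.0,0.0,0.0],0],[[0.0,0.0,-0.91],[0.0,0.0,0.0],0],[[0.0,0.0,-0.91],[0.0,0.0,0.0],0],[[0.0,0.0,-0.91],[0.0,0.0,0.0],0],[[0.0,0.0,-0.91],[0.0,0.0,0.0
[... 330 characters left out ...]
0],[[0.43,-0.84,0.0],[0.0,0.0,-0.37],0],[[0.46,-0.83,0.0],[0.0,0.0,-0.38],0]]
[[[0.5,-0.81,0.0],[0.0,0.0,-0.37],0],[[0.53,-0.79,0.0],[0.0,0.0,-0.38],0],[[0.55,-0.76,0.01],[0.0,0.0,-0.37],0],[[0.0,0.0,0.0],[0.0,0.0,0.0],0],[[0.0,0.0,0.65],[0.0,0.0,0.0],0],[[0.0,0.0,0.65],[0.0,0.0,0.0],0],[[0.0,0.0,0.65],[0.0,0.0,0.0],0],[[0.0,0.0,0.65],[0.0,0.0,0.0],0]]
[[[0.0,0.0,0.15],[0.0,0.0,0.0],0],[[0.0,0.0,0.15],[0.0,0.0,0.0],0],[[0.0,0.0,0.0],[0.0,0.0,0.0],0],[[0.0,0.0,0.0],[0.0,0.0,0.0],0.6],[[0.0,0.0,0.0],[0.0,0.0,0.0],0.6],[[0.0,0.0,0.0],[0.0,0.0,0.0],0.6],[[0.0,0.0,0.0],[0.0,0.0,0.0],0.6],[[0.0,0.0,-0.77],[0.0,0.0,0.0],0.6]]
[[[0.0,0.0,-0.77],[0.0,0.0,0.0],0.6],[[0.0,0.0,-0.76],[0.0,0.0,0.0],0.6]]
```

servo_tool(
  series=[
    [[-0.5,0.74,0.13],[0,0,0.32],0.6],
    [[-0.48,0.76,0.13],[0,0,0.32],0.6],
    [[-0.45,0.77,0.13],[0,0,0.32],0.6],
    [[-0.43,0.79,0.12],[0,0,0.32],0.6],
    [[-0.4,0.8,0.13],[0,0,0.32],0.6],
    [[-0.38,0.81,0.12],[0,0,0.32],0.6],
    [[-0.35,0.82,0.13],[0,0,0.32],0.6],
    [[-0.33,0.83,0.12],[0,0,0.32],0.6],
  ],
)

```text
time: 32.3
tool_pos: [0.5859, -0.0484, 0.2471]
tcp_rot: [-3.111, -0.436, 0.004]
wrist_force: [1.1, -0.2, 0.2]
width: 0.602
```

servo_tool(
  series=[
    [[-0.3,0.85,0.13],[0,0,0.33],0.6],
    [[-0.27,0.85,0.12],[0,0,0.32],0.6],
    [[-0.24,0.86,0.13],[0,0,0.33],0.6],
    [[-0.22,0.87,0.12],[0,0,0.32],0.6],
    [[-0.19,0.88,0.13],[0,0,0.33],0.6],
    [[-0.16,0.88,0.12],[0,0,0.32],0.6],
    [[-0.13,0.89,0.12],[0,0,0.33],0.6],
    [[0,0,0.52],[0,0,0],0.6],
  ],
)

```text
time: 33.1
tool_pos: [0.5683, -0.3667, 0.181]
tcp_rot: [3.135, 0.073, 0.005]
wrist_force: [1.5, -0.2, -0.3]
width: 0.6
```

servo_tool(
  series=[
    [[0,0,0.51],[0,0,0],0.6],
    [[0,0,0.52],[0,0,0],0.6],
    [[0,0,0.51],[0,0,0],0.6],
    [[0,0,0],[0,0,0],0],
    [[0,0,0],[0,0,0],0],
    [[0,0,0],[0,0,0],0],
    [[0,0,0],[0,0,0],0],
    [[0,0,0],[0,0,0],0],
  ],
)

```text
time: 33.9
tool_pos: [0.5692, -0.3607, 0.1049]
tcp_rot: [3.138, 0.082, 0.004]
wrist_force: [-0.0, 0.2, -0.4]
width: 0.153
```

```bash
python3 - <<'E'
from tray import *
report(shot('top'),['fin','green','orange']); tray(load('top')); save(load('top'),'top3.png',(110,120,280,190),2.8)
E
```

```text
fin px(69,254) c=(547.2,834.9) 255x9 longdir=-0.4deg z[17..59] n=745
fin px(258,277) c=(480.6,280.5) 25x9 longdir=28.1deg z[42..50] n=33
fin px(61,335) c=(314.3,835.7) 128x9 longdir=-1.4deg z[16..59] n=414
green px(46,227) c=(611.4,868.3) 71x52 longdir=82.2deg z[59..159] n=27
     tab c=(592.4,837.1) 23x3 longdir=-6.5deg z[156..161] n=5 mean [596.6 836.4 158. ]
green px(496,244) c=(565.8,-360.4) 84x38 longdir=2.4deg z[71..156] n=305
     tab c=(555.2,-345.3) 64x7 longdir=3.6deg z[150..186] n=14 mean [ 544.  -346.8  163. ]
green px(193,250) c=(538.4,428.4) 83x36 longdir=29.3deg z[148..214] n=483
     tab c=(539.0,428.0) 24x14 longdir=-56.5deg z[203..218] n=73 mean [538.2 427.2 211.7]
green px(42,256) c=(527.1,866.2) 74x33 longdir=78.1deg z[60..163] n=19
     tab c=(519.1,834.1) 31x3 longdir=-0.3deg z[157..163] n=10 mean [519.8 834.6 159.9]
green px(41,271) c=(482.6,869.4) 64x20 longdir=81.9deg z[60..157] n=12
     tab c=(479.0,838.3) 18x2 longdir=-5.5deg z[154..157] n=3 mean [481.2 838.3 155.6]
green px(35,330) c=(326.3,867.3) 67x25 longdir=86.8deg z[61..163] n=14
     tab c=(329.0,83
[... 623 characters left out ...]
213] n=434
     tab c=(569.1,365.3) 26x14 longdir=-60.6deg z[200..215] n=60 mean [569.3 363.7 211.1]
orange px(361,268) c=(501.1,3.4) 44x17 longdir=-11.7deg z[70..105] n=101
     tab c=(501.4,5.1) 44x14 longdir=-11.8deg z[95..106] n=87 mean [500.    5.6 101.2]
orange px(163,265) c=(494.7,500.3) 19x7 longdir=29.2deg z[170..179] n=25
     tab c=(494.7,500.3) 19x7 longdir=29.2deg z[170..179] n=25 mean [494.1 499.2 175. ]
orange px(84,336) c=(319.4,681.5) 35x34 longdir=79.9deg z[187..195] n=169
     tab c=(319.4,681.5) 35x34 longdir=79.9deg z[187..195] n=169 mean [319.3 680.7 190.6]
  pan rim in station: c=(-11.7,5.6) 96x312 rot -0.2 n=338
  pan rim in station: c=(59.4,-101.7) 7x99 rot -0.5 n=66
```

View pics/top3.png

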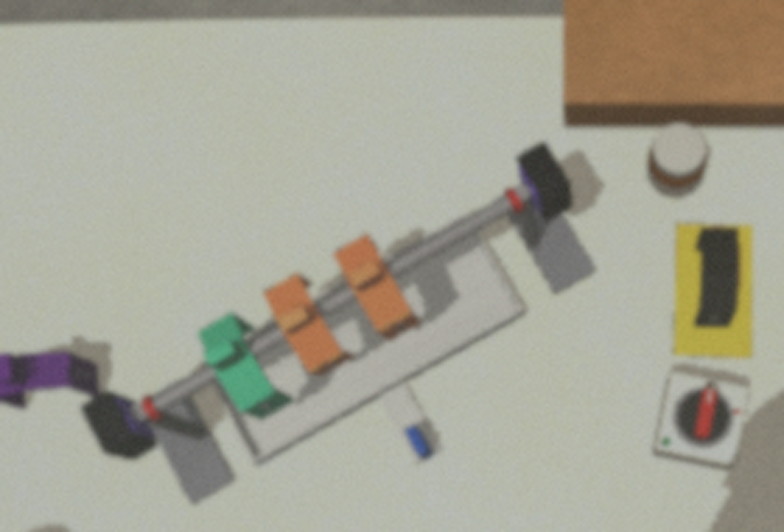

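Green at (240,365) and oranges at (305,320) and (375,285) hang on the bar, with the tray centred below them. Next comes the last frame.

servo_tool(
  series=[
    [[0,0,0],[0,0,0],0],
    [[0,0,-0.91],[0,0,0],0],
    [[0,0,-0.91],[0,0,0],0],
    [[0,0,-0.91],[0,0,0],0],
    [[0,0,-0.91],[0,0,0],0],
    [[0,0,-0.92],[0,0,0],0],
    [[0.17,-0.93,0],[0,0,-0.37],0],
    [[0.2,-0.92,0],[0,0,-0.37],0],
  ],
)

```text
time: 34.75
tool_pos: [0.5811, -0.2671, 0.3347]
tcp_rot: [3.132, 0.195, 0.009]
wrist_force: [0.2, 0.8, -1.3]
width: 0.153
```

servo_tool(
  series=[
    [[0.24,-0.92,0],[0,0,-0.37],0],
    [[0.27,-0.91,0],[0,0,-0.37],0],
    [[0.3,-0.9,0],[0,0,-0.37],0],
    [[0.33,-0.88,0],[0,0,-0.38],0],
    [[0.37,-0.87,0],[0,0,-0.37],0],
    [[0.4,-0.86,0],[0,0,-0.38],0],
    [[0.43,-0.84,0],[0,0,-0.37],0],
    [[0.46,-0.83,0],[0,0,-0.38],0],
  ],
)

```text
time: 35.55
tool_pos: [0.6269, 0.1113, 0.3314]
tcp_rot: [3.069, 0.665, 0.002]
wrist_force: [0.2, 0.1, -1.4]
width: 0.157
```

servo_tool(
  series=[
    [[0.5,-0.81,0],[0,0,-0.37],0],
    [[0.53,-0.79,0],[0,0,-0.38],0],
    [[0.55,-0.76,0],[0,0,-0.37],0],
    [[0,0,0],[0,0,0],0],
    [[0,0,0],[0,0,0],0],
    [[0,0,0],[0,0,0],0],
  ],
)

```text
time: 36.15
tool_pos: [0.645, 0.2495, 0.3309]
tcp_rot: [3.028, 0.832, 0.0]
wrist_force: [-1.1, -0.2, -1.0]
width: 0.156
```

```bash
python3 - <<'E'
from plan import *
e=st(0,-105); print(e)
plan([(*e,200,30.8,0,4),(*e,185,30.8,0,2),(*e,185,30.8,0,2),(*e,185,30.8,.6,4),(*e,300,30.8,.6,4)])
E
```

```text
[644.26450081 249.80921082]
at [645.  249.5 330.9] yaw 30.7 t 36.1 w 0.16
[[[0.0,0.0,0.65],[0.0,0.0,0.0],0],[[0.0,-0.01,0.66],[0.01,0.0,0.0],0],[[0.0,0.0,0.65],[0.0,0.0,-0.01],0],[[-0.01,-0.01,0.66],[0.01,0.0,0.0],0],[[0.0,0.0,0.15],[0.0,0.0,0.0],0],[[0.0,0.0,0.15],[0.0,0.0,0.0],0],[[0.0,0.0,0.0],[0.0,0.0,0.0],0],[[0.0,0.0,0.0],[0.0,0.0,0.0],0]]
[[[0.0,0.0,0.0],[0.0,0.0,0.0],0.6],[[0.0,0.0,0.0],[0.0,0.0,0.0],0.6],[[0.0,0.0,0.0],[0.0,0.0,0.0],0.6],[[0.0,0.0,0.0],[0.0,0.0,0.0],0.6],[[0.0,0.0,-0.58],[0.0,0.0,0.0],0.6],[[0.0,0.0,-0.57],[0.0,0.0,0.0],0.6],[[0.0,0.0,-0.58],[0.0,0.0,0.0],0.6],[[0.0,0.0,-0.57],[0.0,0.0,0.0],0.6]]
```

servo_tool(
  series=[
    [[0,0,0.65],[0,0,0],0],
    [[0,-0.01,0.66],[0,0,0],0],
    [[0,0,0.65],[0,0,0],0],
    [[-0.01,0,0.66],[0,0,0],0],
    [[0,0,0.15],[0,0,0],0],
    [[0,0,0.15],[0,0,0],0],
    [[0,0,0],[0,0,0],0],
    [[0,0,0],[0,0,0],0],
  ],
)

```text
time: 36.95
tool_pos: [0.6458, 0.2501, 0.1871]
tcp_rot: [3.029, 0.832, 0.006]
wrist_force: [0.5, -0.2, -0.3]
width: 0.154
```

servo_tool(
  series=[
    [[0,0,0],[0,0,0],0.6],
    [[0,0,0],[0,0,0],0.6],
    [[0,0,0],[0,0,0],0.6],
    [[0,0,0],[0,0,0],0.6],
    [[0,0,-0.58],[0,0,0],0.6],
    [[0,0,-0.57],[0,0,0],0.6],
    [[0,0,-0.58],[0,0,0],0.6],
    [[0,0,-0.57],[0,0,0],0.6],
  ],
)

```text
time: 37.75
tool_pos: [0.6443, 0.2505, 0.3009]
tcp_rot: [3.028, 0.833, 0.0]
wrist_force: [-0.8, -0.5, -0.2]
width: 0.6
```

servo_tool(
  series=[
    [[0,0,0],[0,0,0],0.6],
    [[0,0,0],[0,0,0],0.6],
    [[0,0,0],[0,0,0],0.6],
  ],
)

```text
time: 38.05
tool_pos: [0.6437, 0.2502, 0.2981]
tcp_rot: [3.028, 0.833, -0.003]
wrist_force: [-0.2, -0.2, -0.3]
width: 0.596
```

```bash
python3 - <<'E'
from plan import *
plan([(540,100,300,60,.8,1),(500.5,5.5,170,78,.8,1),(500.5,5.5,170,78,.8,3)])
E
```

```text
at [643.7 250.2 298.1] yaw 30.8 t 38.0 w 0.6
[[[-0.55,0.25,0.0],[0.0,0.0,-0.85],0.8],[[-0.57,0.21,-0.01],[0.0,0.0,-0.85],0.8],[[-0.59,0.16,0.0],[0.0,0.01,-0.85],0.8],[[-0.6,0.1,-0.01],[0.0,0.0,-0.85],0.8],[[-0.61,0.05,-0.01],[0.0,0.01,-0.85],0.8],[[-0.61,0.01,0.0],[0.0,0.0,-0.85],0.8],[[-0.51,0.06,0.65],[0.0,0.0,-0.79],0.8],[[-0.51,0.03,0.65],[0.0,0.0,-0.78],0.8]]
[[[-0.51,-0.02,0.65],[0.0,0.0,-0.79],0.8],[[-0.51,-0.05,0.65],[0.0,0.0,-0.78],0.8],[[0.0,0.0,0.0],[0.0,0.0,0.0],0.8],[[0.0,0.0,0.0],[0.0,0.0,0.0],0.8],[[0.0,0.0,0.0],[0.0,0.0,0.0],0.8]]
```

servo_tool(
  series=[
    [[-0.55,0.25,0],[0,0,-0.85],0.8],
    [[-0.57,0.21,0],[0,0,-0.85],0.8],
    [[-0.59,0.16,0],[0,0,-0.85],0.8],
    [[-0.6,0.1,-0.01],[0,0,-0.85],0.8],
    [[-0.61,0.05,-0.01],[0,0,-0.85],0.8],
    [[-0.61,0.01,0],[0,0,-0.85],0.8],
    [[-0.51,0.06,0.65],[0,0,-0.79],0.8],
    [[-0.51,0.03,0.65],[0,0,-0.78],0.8],
  ],
)

```text
time: 38.85
tool_pos: [0.5203, 0.0519, 0.2348]
tcp_rot: [2.585, 1.783, 0.001]
wrist_force: [0.1, -0.2, 0.1]
width: 0.803
```

servo_tool(
  series=[
    [[-0.51,-0.02,0.65],[0,0,-0.79],0.8],
    [[-0.51,-0.05,0.65],[0,0,-0.78],0.8],
    [[0,0,0],[0,0,0],0.8],
    [[0,0,0],[0,0,0],0.8],
    [[0,0,0],[0,0,0],0.8],
  ],
)

```text
time: 39.35
tool_pos: [0.5024, 0.006, 0.1718]
tcp_rot: [2.441, 1.975, 0.002]
wrist_force: [-0.6, 0.6, -0.1]
width: 0.799
```

```bash
python3 - <<'E'
from plan import *
from tray import *
for n in('top','side'): c=shot(n); print(n); report(c,['fin','green','orange']); tray(c)
save(load('side'),'side3.png',(150,150,230,190),3.2)
save(load('top'),'top4.png')
plan([(500.5,5.5,76,78,.8,5),(500.5,5.5,76,78,0,6)])
E
```

```text
top
fin px(69,254) c=(547.0,834.8) 254x9 longdir=-0.2deg z[17..59] n=753
fin px(258,276) c=(481.3,280.8) 26x9 longdir=27.3deg z[43..50] n=33
fin px(61,335) c=(314.2,835.5) 128x9 longdir=-0.5deg z[17..58] n=405
green px(267,207) c=(647.5,248.0) 83x35 longdir=30.4deg z[150..214] n=457
     tab c=(644.4,245.8) 25x14 longdir=-58.7deg z[202..215] n=70 mean [643.3 245.  211.2]
green px(194,249) c=(538.6,428.7) 84x36 longdir=30.5deg z[147..214] n=487
     tab c=(539.6,428.3) 24x15 longdir=-58.2deg z[202..216] n=75 mean [538.3 426.9 210.9]
green px(34,340) c=(299.7,866.1) 68x25 longdir=-87.1deg z[61..163] n=16
     tab c=(300.2,836.0) 22x7 longdir=9.4deg z[153..163] n=8 mean [300.2 836.3 158.3]
orange px(352,137) c=(877.6,21.5) 234x122 longdir=89.7deg z[65..74] n=3107
     tab c=(877.6,21.5) 234x122 longdir=89.7deg z[65..74] n=3107 mean [875.4  21.7  69.9]
orange px(293,191) c=(685.4,180.7) 17x7 longdir=31.6deg z[168..181] n=22
     tab c=(685.4,180.7) 17x7 longdir=31.6deg z[168..181] n=22 mean [684.1 179.8 174.9]
orange px(242,221) c=(611.2,308.2) 82x35 longdir=30.8deg z[152..214] n=453
   
[... 2240 characters left out ...]
216] n=61
     tab c=(534.6,853.0) 25x7 longdir=-14.5deg z[205..216] n=61 mean [532.8 853.6 211.4]
  pan rim in station: c=(-32.4,3.6) 61x315 rot -2.9 n=411
  pan rim in station: c=(-122.1,9.3) 5x29 rot 88.8 n=52
  pan rim in station: c=(59.3,31.0) 4x71 rot 0.0 n=51
at [503.1   6.2 172.6] yaw 78.0 t 39.5 w 0.8
[[[0.0,-0.01,0.39],[0.01,0.0,0.0],0.8],[[-0.01,-0.01,0.39],[0.01,0.0,0.0],0.8],[[0.0,-0.01,0.38],[0.01,0.0,0.0],0.8],[[-0.01,-0.01,0.39],[0.0,0.0,0.0],0.8],[[0.0,-0.01,0.38],[0.01,0.0,0.0],0.8],[[0.0,0.0,0.0],[0.0,0.0,0.0],0],[[0.0,0.0,0.0],[0.0,0.0,0.0],0],[[0.0,0.0,0.0],[0.0,0.0,0.0],0]]
[[[0.0,0.0,0.0],[0.0,0.0,0.0],0],[[0.0,0.0,0.0],[0.0,0.0,0.0],0],[[0.0,0.0,0.0],[0.0,0.0,0.0],0]]
```

View pics/side3.png

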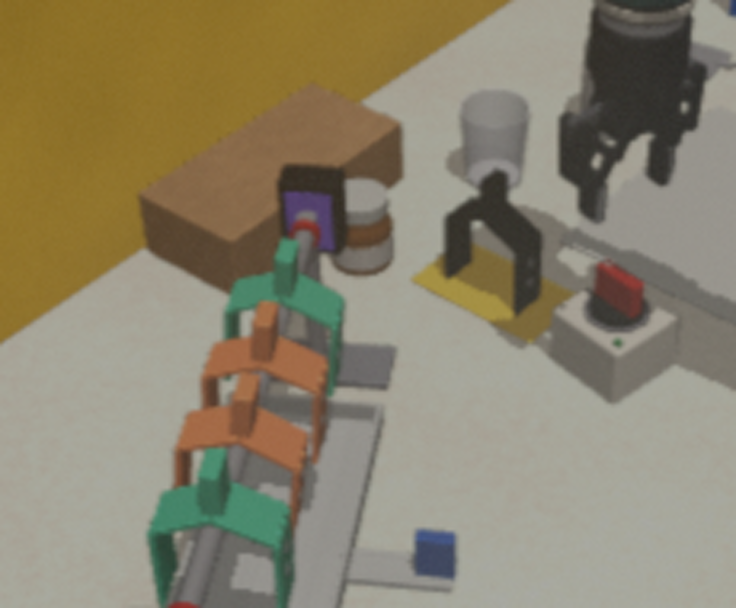

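View pics/top4.png

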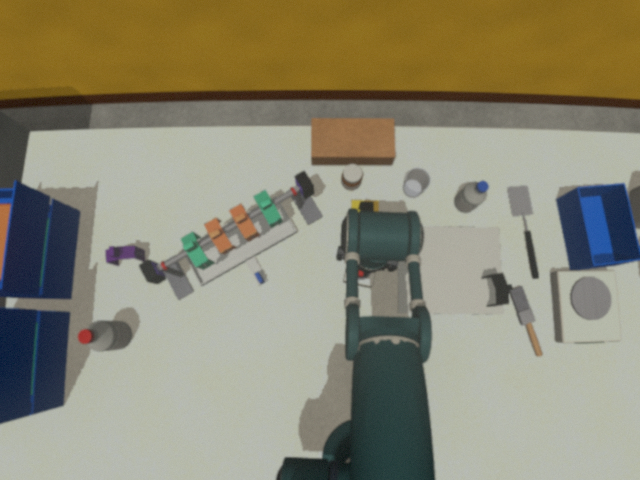

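All four frames hang apart from one another over the tray. Besides the arm-covered area, only black_b is left on the board, at (495,288). The orange in slot +35 may lean a little, so I'll measure the tilts before turning the knob.

```bash
cat > tilt.py <<'E'
from tray import *
def tilt(c):
    W=cloud(c)*1000; hsv=cv2.cvtColor(c['image'],cv2.COLOR_RGB2HSV); H,S=hsv[...,0].astype(int),hsv[...,1]
    X=(W[...,:2]-C)@np.array([SX,SY]).T; z=W[...,2]
    col=(((H>60)&(H<95)&(S>70))|((H<16)&(S>100)))
    for y0 in(105,35,-35,-105):
        m=col&(abs(X[...,1]-y0)<26)&(z>150)&(z<230)&(abs(X[...,0])<50)
        P=np.c_[X[m],z[m]]; c2=P[P[:,2]<190]
        s=[]
        for sg in(-1,1):
            q=c2[(sg*c2[:,0]>12)&(sg*c2[:,0]<34)]; s.append(np.polyfit(q[:,0],q[:,2],1)[0] if len(q)>15 else np.nan)
        t=P[P[:,2]>195]; ang=[np.degrees(np.arctan(v)) for v in s]
        print('slot',y0,'slopes deg',np.round(ang,1),'tilt %.1f deg'%(sum(ang)/2),'tab mean',np.round(t.mean(0),1))
E
python3 -c "
from tilt import *
for n in('top','side'): print(n); tilt(load(n))"
```

```text
top
slot 105 slopes deg [ 27.  -23.3] tilt 1.9 deg tab mean [ -0.5 101.1 210.2]
slot 35 slopes deg [ 32.2 -16.2] tilt 8.0 deg tab mean [ -6.3  31.4 210.7]
slot -35 slopes deg [ 30.3 -19.2] tilt 5.5 deg tab mean [ -2.6 -37.8 211.1]
slot -105 slopes deg [ 30.1 -18.3] tilt 5.9 deg tab mean [  -3.6 -108.7  210.3]
side
slot 105 slopes deg [ 26.2 -23.7] tilt 1.3 deg tab mean [-2.000e-01  1.053e+02  2.082e+02]
slot 35 slopes deg [ 32.4 -17.9] tilt 7.3 deg tab mean [ -5.   37.  207.9]
slot -35 slopes deg [ 29.  -19.9] tilt 4.5 deg tab mean [ -2.4 -34.3 207.5]
slot -105 slopes deg [ 29.4 -18. ] tilt 5.7 deg tab mean [  -2.5 -104.   208.2]
```

Tilts are at most 0.14 rad, inside the 0.2 limit, and the frames are steady. Now the knob.

servo_tool(
  series=[
    [[0,-0.01,0.39],[0,0,0],0.8],
    [[-0.01,-0.01,0.39],[0,0,0],0.8],
    [[0,-0.01,0.38],[0,0,0],0.8],
    [[-0.01,-0.01,0.39],[0,0,0],0.8],
    [[0,-0.01,0.38],[0,0,0],0.8],
    [[0,0,0],[0,0,0],0.8],
    [[0,0,0],[0,0,0],0],
    [[0,0,0],[0,0,0],0],
  ],
  grip_force=80,
)

```text
time: 40.25
tool_pos: [0.5005, 0.0052, 0.0762]
tcp_rot: [2.439, 1.975, 0.004]
wrist_force: [-0.5, -0.8, -0.3]
width: 0.471
```

servo_tool(
  series=[
    [[0,0,0],[0,0,0],0],
    [[0,0,0],[0,0,0],0],
    [[0,0,0],[0,0,0],0],
    [[0,0,0],[0,0,0],0],
    [[0,0,0],[0,0,0],0],
  ],
)

```text
time: 40.75
tool_pos: [0.4997, 0.0039, 0.0761]
tcp_rot: [2.439, 1.975, 0.0]
wrist_force: [-2.7, -3.5, 6.1]
width: 0.145
```

servo_tool(
  series=[
    [[0,0,0],[0,0,0.8],0],
    [[0,0,0],[0,0,0.8],0],
    [[0,0,0],[0,0,0.8],0],
    [[0,0,0],[0,0,0.8],0],
    [[0,0,0],[0,0,0.8],0],
    [[0,0,0],[0,0,0.8],0],
    [[0,0,0],[0,0,0.8],0],
    [[0,0,0],[0,0,0.8],0],
  ],
)

```text
time: 41.55
tool_pos: [0.5011, 0.006, 0.0762]
tcp_rot: [2.941, 1.102, 0.009]
wrist_force: [2.1, 5.4, 1.4]
width: 0.15
```

servo_tool(
  series=[
    [[0,0,0],[0,0,0.8],0],
    [[0,0,0],[0,0,0.8],0],
    [[0,0,0],[0,0,0.8],0],
    [[0,0,0],[0,0,0.8],0],
    [[0,0,0],[0,0,0.8],0],
    [[0,0,0],[0,0,0.8],0],
    [[0,0,0],[0,0,0.8],0],
    [[0,0,0],[0,0,0.5],0],
  ],
)

```text
time: 42.35
tool_pos: [0.5032, 0.0069, 0.0762]
tcp_rot: [-3.135, -0.173, -0.016]
wrist_force: [9.7, 9.7, -4.4]
width: 0.153
```

servo_tool(
  series=[
    [[0,0,0],[0,0,0],0],
    [[0,0,0],[0,0,0],0],
    [[0,0,0],[0,0,0],0],
  ],
)

```text
time: 42.65
tool_pos: [0.5032, 0.0069, 0.0762]
tcp_rot: [-3.135, -0.179, -0.016]
wrist_force: [8.8, 8.8, -4.4]
width: 0.151
```

```bash
python3 - <<'E'
from plan import *; plan([])
from tray import *
s=readout.read_state(); print(s['torque'],s['wrist_force'])
report(shot('side'),['red']); save(load('side'),'knob.png',(300,190,90,70),6)
E
```

```text
at [503.2   6.9  76.2] yaw 6.5 t 42.6 w 0.15
[ 1.39871415 -1.30380463  1.33449804] [ 8.81309747  8.82536738 -4.3581763 ]
red px(340,241) c=(501.4,13.9) 27x10 longdir=-78.9deg z[73..105] n=53
```

View pics/knob.png

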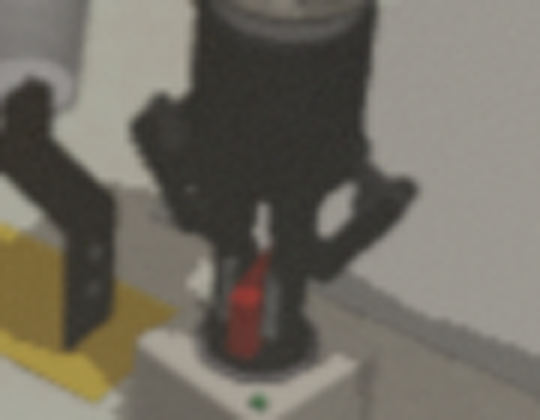

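The twist moment of 1.3 N·m is well above the spring, and the tool has turned 1.25 rad, so the knob is at its stop. Letting go.

servo_tool(
  series=[
    [[0,0,0],[0,0,0],1],
    [[0,0,0],[0,0,0],1],
    [[0,0,0],[0,0,0],1],
    [[0,0,0],[0,0,0],1],
    [[0,0,0],[0,0,0],1],
    [[0,0,0],[0,0,0],1],
    [[0,0,-0.4],[0,0,0],1],
    [[0,0,-0.8],[0,0,0],1],
  ],
)

```text
time: 43.5
tool_pos: [0.4953, 0.0047, 0.1315]
tcp_rot: [3.136, 0.174, -0.012]
wrist_force: [0.6, -0.5, -0.6]
width: 1.0
```

servo_tool(
  series=[
    [[0,0,-1],[0,0,0],1],
    [[0,0.5,-0.9],[0,0,0],1],
    [[0,1,0],[0,0,0],1],
    [[0,1,0],[0,0,0],1],
    [[0,1,0],[0,0,0],1],
    [[0,0,0],[0,0,0],1],
    [[0,0,0],[0,0,0],1],
  ],
)

```text
time: 44.2
tool_pos: [0.5176, -0.1694, 0.228]
tcp_rot: [3.137, 0.169, -0.0]
wrist_force: [-0.2, 0.5, -0.4]
width: 1.001
```

```bash
python3 - <<'E'
from tilt import *
for n in('top','side'): c=shot(n); print(n); report(c,['red','fin','black']); tray(c); tilt(c)
save(load('top'),'top5.png',k=1.25)
E
```

```text
top
red px(361,268) c=(499.6,5.6) 39x14 longdir=-11.0deg z[97..106] n=74
fin px(69,254) c=(547.5,834.2) 256x9 longdir=-0.2deg z[17..59] n=754
fin px(259,267) c=(506.3,280.6) 26x9 longdir=32.0deg z[41..52] n=31
fin px(61,335) c=(314.2,835.4) 128x10 longdir=-0.5deg z[17..58] n=410
black px(304,184) c=(701.2,153.3) 46x27 longdir=29.4deg z[148..204] n=246
     tab c=(701.6,152.9) 46x26 longdir=29.7deg z[192..204] n=191 mean [699.8 152.1 200. ]
black px(366,216) c=(641.6,-9.9) 78x32 longdir=-0.7deg z[76..130] n=315
     tab c=(643.8,-10.2) 24x14 longdir=87.5deg z[118..131] n=62 mean [643.2 -10.6 127.3]
black px(61,207) c=(664.3,834.8) 17x5 longdir=-2.5deg z[94..112] n=14
     tab c=(664.3,834.8) 17x5 longdir=-2.5deg z[100..112] n=12 mean [665.1 834.4 105.8]
black px(63,213) c=(651.5,835.3) 33x7 longdir=-3.5deg z[72..108] n=29
     tab c=(647.3,833.5) 24x3 longdir=-1.4deg z[95..111] n=10 mean [643.8 833.9 101.5]
black px(64,220) c=(631.8,834.4) 28x6 longdir=6.2deg z[71..97] n=23
     tab c=(624.8,833.2) 14x5 longdir=-7.9deg z[85..98] n=10 mean [623.7 833.6  89.9]
black px(116,251) c=(538.8
[... 2220 characters left out ...]
9x31 longdir=31.3deg z[187..202] n=486 mean [475.9 530.6 198. ]
black px(5,472) c=(564.5,850.2) 47x0 longdir=0.1deg z[160..196] n=14
     tab c=(550.3,850.1) 19x0 longdir=-0.0deg z[182..196] n=6 mean [549.9 850.1 189.1]
  pan rim in station: c=(-25.9,-9.2) 43x316 rot -4.3 n=327
  pan rim in station: c=(-101.1,-4.5) 9x29 rot -79.2 n=52
  pan rim in station: c=(82.0,135.8) 13x28 rot 27.5 n=47
slot 105 slopes deg [ 26.4 -24.4] tilt 1.0 deg tab mean [  0.  105.3 208.5]
slot 35 slopes deg [ 32.3 -16.7] tilt 7.8 deg tab mean [ -5.1  37.1 208.3]
slot -35 slopes deg [ 29.6 -18.6] tilt 5.5 deg tab mean [ -2.3 -34.3 207.9]
slot -105 slopes deg [ 29.3 -20. ] tilt 4.7 deg tab mean [  -2.5 -104.5  208.2]
```

View pics/top5.png

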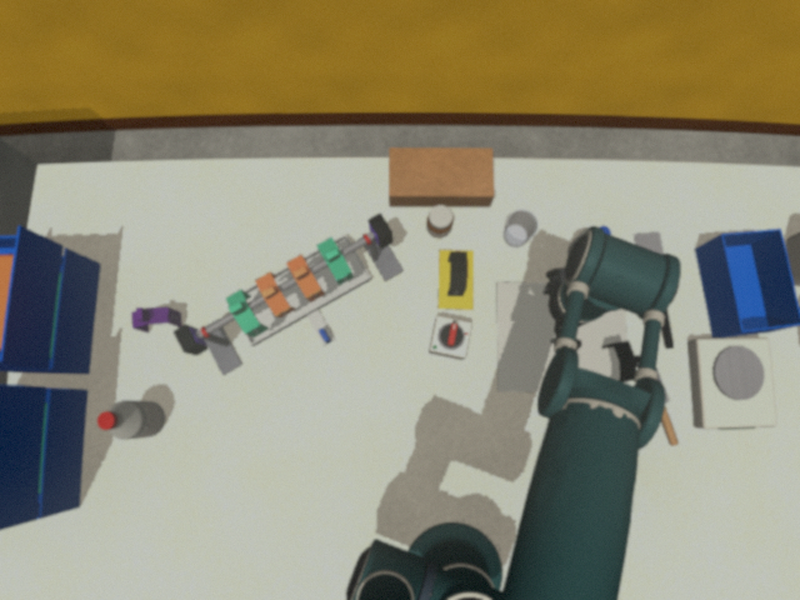

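The tray has been knocked: its fin moved from (481,281) to (506,281) mm. The frames, the mat frame and the knob (back at rest, long axis -11°) are fine. I'll measure the tray's yaw, then pull it back by the fin.

```bash
cat > rim.py <<'E'
from tilt import *
def rim(c):
    W=cloud(c)*1000; X=(W[...,:2]-C)@np.array([SX,SY]).T; z=W[...,2]
    for nm,lo,hi,sg in(('near',-110,-15,1),('far',35,120,-1)):
        m=(z>14)&(z<27)&(X[...,0]>lo)&(X[...,0]<hi)&(abs(X[...,1])<165)
        pts=[]
        for b in range(-150,150,10):
            q=X[m&(X[...,1]>=b)&(X[...,1]<b+10)]
            if len(q)>2: pts.append((b+5,np.percentile(q[:,0],15 if sg>0 else 85)))
        pts=np.array(pts)
        if len(pts)<6: print(nm,'few'); continue
        k=np.ones(len(pts),bool)
        for _ in range(4):
            p=np.polyfit(pts[k,0],pts[k,1],1); r=pts[:,1]-np.polyval(p,pts[:,0]); k=abs(r)<max(2.5,1.5*np.median(abs(r)))
        print(nm,'rim x at y=0: %.1f  rot %.1f deg  n=%d'%(p[1],-np.degrees(np.arctan(p[0])),k.sum()))
    zz=z; e=X[(z>14)&(z<27)&(X[...,0]>-45)&(X[...,0]<45)]
    print('y extent',np.round(np.percentile(e[:,1],[1,99]),1) if len(e) else '')
E
python3 - <<'E'
from rim import *
for n in('top','side'): print(n); rim(load(n))
from plan import *
f=(506.5,281.2)
plan([(500,60,228,-20,.5,1),(490,220,170,-57,.5,1)])
E
```

```text
top
near rim x at y=0: -35.5  rot -0.4 deg  n=29
far rim x at y=0: 84.0  rot -0.7 deg  n=12
y extent [-484.6  600.2]
side
near rim x at y=0: -34.6  rot -0.4 deg  n=29
far rim x at y=0: 82.1  rot -0.5 deg  n=8
y extent [-1747.    201.6]
at [ 517.6 -167.4  228. ] yaw 6.4 t 44.3 w 1.0
[[[0.03,-0.91,0.0],[0.0,0.0,0.92],0.5],[[-0.05,-0.91,0.0],[0.0,0.0,0.92],0.5],[[-0.14,-0.9,0.0],[0.0,0.0,0.92],0.5],[[-0.22,-0.89,0.0],[0.0,0.0,0.92],0.5],[[-0.3,-0.86,0.0],[0.0,0.0,0.92],0.5],[[-0.18,-0.42,0.17],[0.0,0.0,0.92],0.5],[[-0.22,-0.4,0.16],[0.0,0.0,0.92],0.5],[[-0.26,-0.38,0.17],[0.0,0.0,0.92],0.5]]
[[[-0.29,-0.35,0.16],[0.0,0.0,0.92],0.5],[[-0.32,-0.33,0.17],[0.0,0.0,0.93],0.5],[[-0.35,-0.3,0.16],[0.0,0.0,0.92],0.5],[[-0.38,-0.26,0.17],[0.0,0.0,0.93],0.5]]
```

```bash
python3 - <<'E'
from plan import *
a=st(-110,-7.5); b=st(-134,0); print(a,b)
plan([(500,60,228,-20,.5,1),(*a,180,-59.2,.5,1),(*a,180,-59.2,.5,3)])
E
```

```text
[499.85473282 277.23308564] [475.39937381 271.38625611]
at [ 517.6 -167.4  228. ] yaw 6.4 t 44.3 w 1.0
[[[0.03,-0.91,0.0],[0.0,0.0,0.92],0.5],[[-0.05,-0.91,0.0],[0.0,0.0,0.92],0.5],[[-0.14,-0.9,0.0],[0.0,0.0,0.92],0.5],[[-0.22,-0.89,0.0],[0.0,0.0,0.92],0.5],[[-0.3,-0.86,0.0],[0.0,0.0,0.92],0.5],[[-0.19,-0.51,0.12],[0.0,0.0,0.86],0.5],[[-0.23,-0.49,0.12],[0.0,0.0,0.85],0.5],[[-0.27,-0.47,0.12],[0.0,0.0,0.86],0.5]]
[[[-0.31,-0.45,0.12],[0.0,0.0,0.85],0.5],[[-0.35,-0.42,0.12],[0.0,0.0,0.86],0.5],[[-0.38,-0.39,0.12],[0.0,0.0,0.85],0.5],[[-0.41,-0.35,0.12],[0.0,0.0,0.86],0.5],[[-0.44,-0.32,0.12],[0.0,0.0,0.85],0.5],[[0.0,0.0,0.0],[0.0,0.0,0.0],0.5],[[0.0,0.0,0.0],[0.0,0.0,0.0],0.5],[[0.0,0.0,0.0],[0.0,0.0,0.0],0.5]]
```

servo_tool(
  series=[
    [[0.03,-0.91,0],[0,0,0.92],0.5],
    [[-0.05,-0.91,0],[0,0,0.92],0.5],
    [[-0.14,-0.9,0],[0,0,0.92],0.5],
    [[-0.22,-0.89,0],[0,0,0.92],0.5],
    [[-0.3,-0.86,0],[0,0,0.92],0.5],
    [[-0.19,-0.51,0.12],[0,0,0.86],0.5],
    [[-0.23,-0.49,0.12],[0,0,0.85],0.5],
    [[-0.27,-0.47,0.12],[0,0,0.86],0.5],
  ],
  grip_force=40,
)

```text
time: 45.1
tool_pos: [0.4986, 0.1436, 0.21]
tcp_rot: [2.998, -0.937, 0.001]
wrist_force: [0.4, -0.1, -0.0]
width: 0.497
```

servo_tool(
  series=[
    [[-0.31,-0.45,0.12],[0,0,0.85],0.5],
    [[-0.35,-0.42,0.12],[0,0,0.86],0.5],
    [[-0.38,-0.39,0.12],[0,0,0.85],0.5],
    [[-0.41,-0.35,0.12],[0,0,0.86],0.5],
    [[-0.44,-0.32,0.12],[0,0,0.85],0.5],
    [[0,0,0],[0,0,0],0.5],
    [[0,0,0],[0,0,0],0.5],
    [[0,0,0],[0,0,0],0.5],
  ],
)

```text
time: 45.9
tool_pos: [0.4994, 0.2767, 0.1801]
tcp_rot: [2.733, -1.548, 0.002]
wrist_force: [-0.3, -0.3, 0.1]
width: 0.506
```

```bash
python3 - <<'E'
from plan import *
from meas import *
report(shot('side'),['fin'])
a=st(-110,-7.5); b=st(-134,0)
plan([(*a,17,-59.2,.5,7),(*a,17,-59.2,.5,2),(*a,17,-59.2,0,7),(*b,17,-59.2,0,6),(*b,17,-59.2,0,2)])
E
```

```text
fin px(276,316) c=(507.1,283.3) 26x12 longdir=16.0deg z[18..49] n=113
at [499.8 276.4 180.2] yaw -59.1 t 46.0 w 0.5
[[[0.0,0.0,0.47],[0.0,0.0,0.0],0.5],[[0.0,0.0,0.47],[0.0,0.0,0.0],0.5],[[0.0,0.0,0.46],[0.0,0.0,0.0],0.5],[[0.0,0.0,0.47],[0.0,0.0,0.0],0.5],[[-0.01,0.0,0.46],[0.0,0.0,0.0],0.5],[[0.0,0.0,0.47],[0.0,-0.01,0.01],0.5],[[-0.01,-0.01,0.46],[0.0,0.0,0.0],0.5],[[0.0,0.0,0.0],[0.0,0.0,0.0],0.5]]
[[[0.0,0.0,0.0],[0.0,0.0,0.0],0.5],[[0.0,0.0,0.0],[0.0,0.0,0.0],0],[[0.0,0.0,0.0],[0.0,0.0,0.0],0],[[0.0,0.0,0.0],[0.0,0.0,0.0],0],[[0.0,0.0,0.0],[0.0,0.0,0.0],0],[[0.0,0.0,0.0],[0.0,0.0,0.0],0],[[0.0,0.0,0.0],[0.0,0.0,0.0],0],[[0.0,0.0,0.0],[0.0,0.0,0.0],0]]
[[[-0.02,0.08,0.0],[0.0,0.0,0.0],0],[[-0.03,0.08,0.0],[0.0,0.0,0.0],0],[[-0.02,0.08,0.0],[0.0,0.0,0.0],0],[[-0.03,0.08,0.0],[0.0,0.0,0.0],0],[[-0.02,0.08,0.0],[0.0,0.0,0.0],0],[[-0.03,0.08,0.0],[0.0,0.0,0.0],0],[[0.0,0.0,0.0],[0.0,0.0,0.0],0],[[0.0,0.0,0.0],[0.0,0.0,0.0],0]]
```

servo_tool(
  series=[
    [[0,0,0.47],[0,0,0],0.5],
    [[0,0,0.47],[0,0,0],0.5],
    [[0,0,0.46],[0,0,0],0.5],
    [[0,0,0.47],[0,0,0],0.5],
    [[-0.01,0,0.46],[0,0,0],0.5],
    [[0,0,0.47],[0,0,0],0.5],
    [[-0.01,0,0.46],[0,0,0],0.5],
    [[0,0,0],[0,0,0],0.5],
  ],
)

```text
time: 46.75
tool_pos: [0.497, 0.275, 0.0139]
tcp_rot: [2.726, -1.55, -0.004]
wrist_force: [0.4, -0.2, 0.4]
width: 0.5
```

servo_tool(
  series=[
    [[0,0,0],[0,0,0],0.5],
    [[0,0,0],[0,0,0],0],
    [[0,0,0],[0,0,0],0],
    [[0,0,0],[0,0,0],0],
    [[0,0,0],[0,0,0],0],
    [[0,0,0],[0,0,0],0],
    [[0,0,0],[0,0,0],0],
  ],
)

```text
time: 47.45
tool_pos: [0.5013, 0.2777, 0.0189]
tcp_rot: [-2.73, 1.551, -0.005]
wrist_force: [-0.3, -2.5, 6.3]
width: 0.134
```

servo_tool(
  series=[
    [[-0.02,0.08,0],[0,0,0],0],
    [[-0.03,0.08,0],[0,0,0],0],
    [[-0.02,0.08,0],[0,0,0],0],
    [[-0.03,0.08,0],[0,0,0],0],
    [[-0.02,0.08,0],[0,0,0],0],
    [[-0.03,0.08,0],[0,0,0],0],
    [[0,0,0],[0,0,0],0],
    [[0,0,0],[0,0,0],0],
  ],
)

```text
time: 48.25
tool_pos: [0.4773, 0.2727, 0.0189]
tcp_rot: [-2.728, 1.55, -0.006]
wrist_force: [2.2, 0.2, 5.9]
width: 0.139
```

```bash
python3 - <<'E'
from rim import *
s=readout.read_state();print(s['tool_pos'],s['wrist_force'],s['width'])
for n in('side','top'): c=shot(n); print(n); rim(c)
E
```

```text
[0.47730302 0.27274726 0.01891173] [2.22538856 0.15999854 5.85424173] 0.13932811746610133
side
near rim x at y=0: -57.8  rot -0.7 deg  n=29
far rim x at y=0: 59.8  rot -0.2 deg  n=8
y extent [-1770.9   201.7]
top
near rim x at y=0: -58.8  rot -0.6 deg  n=10
far rim x at y=0: 60.6  rot -0.7 deg  n=14
y extent [-481.9  601.1]
```

The tray is centred again, with rims at -58 and +60 mm. I'll release it, back off and check everything.

servo_tool(
  series=[
    [[0,0,0],[0,0,0],0.5],
    [[0,0,0],[0,0,0],0.5],
    [[0,0,0],[0,0,0],0.5],
    [[0,0,0],[0,0,0],0.5],
    [[0,0,-0.5],[0,0,0],0.5],
    [[0,0,-0.8],[0,0,0],0.5],
    [[0,0,-1],[0,0,0],0.5],
    [[0,0.3,-0.9],[0,0,0],0.5],
  ],
)

```text
time: 49.15
tool_pos: [0.463, 0.2643, 0.1787]
tcp_rot: [-2.732, 1.551, -0.002]
wrist_force: [0.7, 0.1, 0.2]
width: 0.502
```

servo_tool(
  series=[
    [[0.6,0.5,-0.3],[0,0,0],0.5],
    [[0.9,0.2,0],[0,0,0],0.5],
    [[0.9,0,0],[0,0,0],0.5],
    [[0.9,0,0],[0,0,0],0.5],
    [[0.9,0,0],[0,0,0],0.5],
    [[0.9,0,0],[0,0,0],0.5],
    [[0,0,0],[0,0,0],0.5],
    [[0,0,0],[0,0,0],0.5],
  ],
)

```text
time: 49.95
tool_pos: [0.5626, 0.0261, 0.1915]
tcp_rot: [2.729, -1.554, -0.001]
wrist_force: [-0.3, -0.1, 0.5]
width: 0.503
```

```bash
python3 - <<'E'
from rim import *
for n in('top','side'): c=shot(n); print(n); rim(c); tilt(c); tray(c); report(c,['fin','red'])
save(load('top'),'top6.png',k=1.25)
E
```

```text
top
near rim x at y=0: -58.8  rot -0.5 deg  n=30
far rim x at y=0: 60.5  rot -0.7 deg  n=14
y extent [-486.5  602.3]
slot 105 slopes deg [ 25.5 -18.9] tilt 3.3 deg tab mean [ -0.4 101.3 209.8]
slot 35 slopes deg [ 33.5 -18.8] tilt 7.3 deg tab mean [ -6.2  31.2 209.9]
slot -35 slopes deg [ 29.9 -19.9] tilt 5.0 deg tab mean [ -2.7 -37.9 211. ]
slot -105 slopes deg [ 31.6 -19.1] tilt 6.3 deg tab mean [  -3.5 -108.6  210.7]
  pan rim in station: c=(-12.7,1.3) 96x312 rot -0.2 n=335
fin px(69,254) c=(547.7,833.9) 256x10 longdir=-0.5deg z[17..59] n=750
fin px(260,276) c=(482.3,277.1) 26x8 longdir=28.0deg z[42..51] n=32
fin px(61,335) c=(314.4,835.0) 128x9 longdir=-0.5deg z[17..58] n=411
red px(361,267) c=(501.8,3.2) 34x17 longdir=-11.7deg z[70..106] n=74
side
near rim x at y=0: -57.8  rot -0.6 deg  n=29
far rim x at y=0: 59.6  rot -0.1 deg  n=7
y extent [-495.4  202. ]
slot 105 slopes deg [ 24.8 -24.6] tilt 0.1 deg tab mean [ -0.3 105.6 208.1]
slot 35 slopes deg [ 33.9 -16.9] tilt 8.5 deg tab mean [ -5.1  37.1 208.1]
slot -35 slopes deg [ 28.  -20.1] tilt 3.9 deg tab mean [ -2.3 -34.  207.7]
slot -105 slopes deg [ 31.1 -19.2] tilt 6.0 deg tab mean [  -2.4 -104.8  208.3]
  pan rim in station: c=(-29.1,-1.5) 64x315 rot -1.6 n=412
  pan rim in station: c=(-123.8,5.6) 7x29 rot -88.2 n=50
  pan rim in station: c=(20.8,-153.1) 8x36 rot 85.8 n=48
fin px(285,316) c=(482.8,278.8) 25x10 longdir=29.2deg z[43..50] n=40
red px(344,238) c=(501.2,5.8) 41x13 longdir=-10.4deg z[75..104] n=76
```

View pics/top6.png

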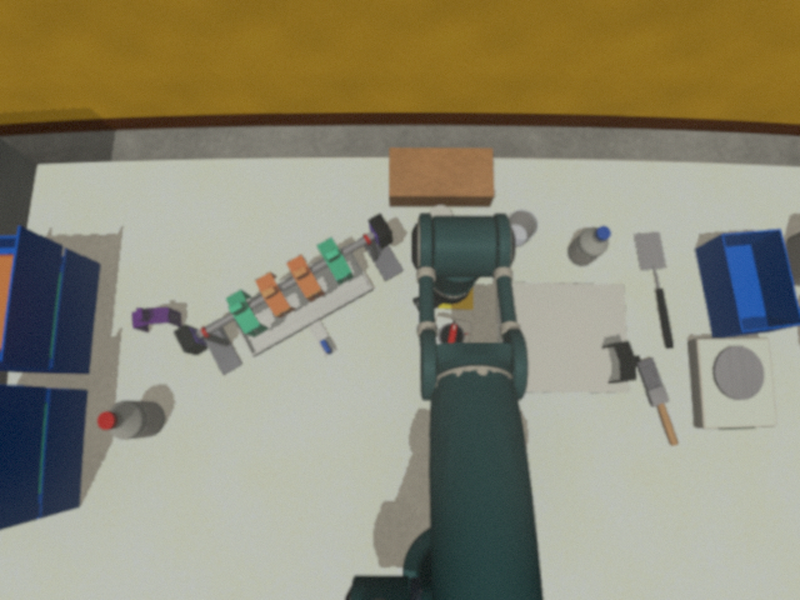

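```bash
python3 - <<'E'
from rim import *
c=shot('side'); W=cloud(c); V=c['image'].max(-1)
m=(V<75)&(W[...,2]>.05)&(W[...,2]<.14)&(abs(W[...,0]-.643)<.07)&(abs(W[...,1]+.011)<.05)
print('black_a',rect(W[m])); rim(c)
order.finish_job()
E
```

```text
black_a c=(644.5,-10.5) 87x37 longdir=-1.7deg z[53..129] n=365
near rim x at y=0: -57.8  rot -0.7 deg  n=29
far rim x at y=0: 59.8  rot 0.2 deg  n=7
y extent [-1618.7   201.8]
the job is handed in; nothing more can be done
```

The job is handed in at about 50 s; finishing gives no verdict, so what follows is from my own camera checks.

- **Cured black frame:** it stands upright on the mat, about 2 mm from the middle each way and within about 1° of lengthwise.
- **Hanging frames:** four were there (two green, two orange). They hang at about +105, +35, -35 and -105 mm along the bar with clear gaps. The largest lean, on the orange at +35, measured 7 to 8.5° (about 0.15 rad) against the limit of 0.2 rad. I left it because it was steady.
- **Knob:** I turned it 1.25 rad with the twist moment rising well above the spring, so it reached its stop. After release it was back at its starting angle, to about 1°.
- **Tray:** it was knocked about 25 mm aside around the time of the knob step. I pulled it back by the fin, and the last check put it about 1 mm from centre and within 1° of square.
- **Left alone:** the black frame on the board stayed where it was. The bystander objects looked unmoved in the pictures, but I did not measure them.
- **Checks that disagreed:** the two cameras differed by up to about 3° on some frame tilts. My y-extent check on the tray gave unusable values because it picked up other objects, so for y I relied on the fin and the rim's outline instead.

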